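# Load and lock a phone-case pallet in a flatbed printer

## Robot

A 6-joint arm with a two-finger parallel gripper is mounted at the origin on the work surface. World frame = base frame: x ahead of the robot, y to its left, z up, the work surface at z = 0. Lengths are in m, angles in rad, forces in N, time in s.
With the tool pointing down it reaches from about 0.325 to 0.9 m from the base axis. Payload 6.1 kg.
Tool frame: the origin (TCP) lies on the centre line of the jaws, within the pads' length; the fingertips stand tip_extent ahead of it and the grasp point (between the pads) is the TCP (tip_extent is the distance from the TCP to the fingertips, in m); z points along the fingers, y is the line along which they close (so a half turn about z gives the same grasp; the last joint's range is limited). The gripper opens to 87 mm and grips with 3 to 60 N. Pads are 19 mm wide; open, the fingers measure 117 mm over their backs; the gripper's body (75 mm by 190 mm) begins 51 mm behind the grasp point.
Start: joints at [1.125, 0.22, 1.526, -0, 1.395, -0.126], TCP at [0.196, 0.593, 0.242] pointing down, gripper open.
Joint ranges: [-2.98, 2.98], [-0.91, 2.08], [0.09, 2.57], [-1.24, 4.39], [0.2, 2.65], [-2.68, 2.68]. Speed limits (rad/s): [2.57, 2.57, 3.01, 3.14, 3.14, 3.14].

## Interface

Orientations are given as a unit quaternion [w, x, y, z].
In Python, from workcell import read_state, camera, get_calibration, finish_job, tip_extent gives the robot as it stands.
- The arm moves only by the tool send_rows, never from a script. Its argument "targets" is a list that holds one entry, the list of rows, each a list of 6 numbers: the shift along the tool's x, y, z in cm, then the turn, a rotation vector about the tool's x, y, z in units of 6 degrees (1.0 is 6 degrees). In form: [[[tx, ty, tz, ax, ay, az], ...]]. A call has 1 to 20 rows; each row is the pose to reach, as a shift and turn from the pose commanded when the call began, along the tool's axes at that moment; what a row does not reach only later rows make up. A row lasts 1/10 s, in which the tool goes at most 50 mm and 8.59 degrees, less where a joint would pass 70% of its speed; a pose out of reach is approached as far as the arm can. A call with a gripper value outside its range is refused whole. "fingers" is the closure, from -1 (fully open) to 1 (shut), set as the call begins (left out, the last holds). The fingers move at their own pace and stop on an object; the grip force is fixed at half the most. Time passes only in rows, so rows that repeat a pose let the fingers close. It gives the time, the measured TCP pose, the force, the opening and the grip force at its end, in the units of the state.
- read_state(): the state, without advancing time (a new reading comes with each control period).
- camera(name): name is "side" or "top" or "wrist"; returns the picture (384x512x3 uint8, red, green, blue); there is no depth.
- get_calibration(name): a dict with "fx", "fy", "cx", "cy" (pixels), "k1" (the pictures are not rectified: a ray, as slopes to the right and down, at radius r is drawn at 1 + k1 r^2 times it, then the intrinsics apply), "R" (3x3) and "t" (3): a world point X has camera coordinates R X + t. Camera axes: x right, y down, z forward; pixel columns grow to the right and rows downward; lengths in m; the calibration is good to about 2 mm. A picture is of the moment at which its call begins: read the wrist's pose just before it. get_calibration takes no time and is no camera call; for the wrist camera it gives the pose at the moment of the call.
- finish_job(): hands the job in; it is judged then, once.
The state is a dict: "time_s": time; "qpos": joint angles; "dq": joint speeds; "joint_torque": joint torques, N m; "tcp_pos": TCP position; "tool_rot": TCP orientation; "contact_force": force on the tool from outside, world axes, zero at the start; "moment": the same for the moment, N m; "finger_gap": finger opening in m; "gripper_force": force on a finger pad.
Only numpy, scipy, OpenCV 4.12 (cv2) and the standard library are available. Lean on these libraries where they do the work, as an engineer would, in place of code of your own. Each camera call takes 0.05 s, during which the arm holds its last target. There are 200 camera calls.

## Task

Get the flatbed printer ready for the next run. Stand the two amber bottles that were left on the bed upright in the black caddy, put every blank case fully down on a former of the pallet, one to a former, with its camera opening to the far side (away from the robot), and push the pallet in until the sprung pawl has clicked behind its lug. Then lock it: pass the locating pin through the slot in the cover plate, slide its tip along the slot until it drops into the hidden bore, and leave it pushed in until its collar lies on the plate; leave the cleaner bottle, tape roll and carton where they are.

Things in the scene. Friction and masses are not known exactly. Their poses are not given: they have to be found in the camera images.
- printer: Fixed flatbed printer: a grey bed 200 mm wide (x), y from -358 to +265 mm, surface 30 mm above the table. Origin on the table under the bed; x points across it to the far side, z up; the pallet is pushed in towards -y. Two aluminium rails (8 mm above the bed, inner faces at x = +-76.5 mm) guide the pallet with 1.5 mm play a side. An end stop halts it 2.5 mm past nominal home.
- gantry (a point): Top middle of the white print gantry parked at the end of the bed: 300 mm wide (x), y = -365 to -445 mm of the printer, 213 mm high. Keep clear of it.
- slot (a point): Centre of the cross slot (96 mm along printer x, 15 wide, veiled by soft brushes) in the top of the dark cover plate, which bridges the bed at z = 44 to 54, y = -234 to -186 mm. 24 mm below is an oiled steel bar, flat and level with the bed, with one upright bore 14 mm across, 26 deep, on the slot's centre line, anywhere within +-32 mm along x: hidden, so feel for it.
- park (a point): Mouth of the bore (15 mm across, 50 mm deep) in the pin's parking block on the robot's side of the bed, 54 mm above the table; the pin stands here at the start, collar on the block.
- pawl (a joint): Sprung pawl on the far side of the bed: 0 at rest (its stop), grows to at most 0.7 rad as the pallet's lug pushes it outwards (about 3 N on the pallet); it springs back to 0 behind the lug with a click when the pallet is home and then blocks its return. It clears the lug with the pallet at y = -29.5 mm of the printer or beyond.
- pawl_tip (a point): Upper side of the pawl's free tip; at rest at x = 83, y = -60, z = 52 mm of the printer. It catches the pallet's steel lug: x = 62 to 92, y = -58.5 to -36.5, z = 11 to 23 mm of the pallet. When home, the pallet's own cross slot (104 x 24 mm, centre y = -180.5 mm of the pallet) lies under the cover's slot and lets the pin through.
- pallet: Loose aluminium pallet, 150 mm wide (x), y from -212 to +177 mm, 10 mm thick, 0.6 to 0.9 kg, lying on the bed between the rails. Origin on its underside below the middle former, axes as the printer's. Three grey formers, 120 (x) x 54 x 8 mm, at y = -95, 0, +95 mm. Starts 110 to 130 mm short of home; home, pawl clicked, its origin is at y = -26 to -32.5 mm of the printer.
- nest0 (a point): Centre of the leading former's foot, on the pallet's upper face (8 mm below the former's top); a seated case has its origin here.
- nest1 (a point): The same for the middle former.
- nest2 (a point): The same for the trailing former.
- grab_bar (a point): Middle of the upper face of the pallet's grab bar: a bar 110 mm long (along x), 12 mm thick (along y), its top 57 mm above the pallet's underside, upper 14 mm clear between two 12 mm square posts.
- primer: Amber glass bottle with a white cap, standing on the bed between the pallet and the cover plate, in the pallet's way: body 36 mm across and 55 mm high, cap 26 mm across, 86 mm high in all. Origin at the middle of its underside, z up.
- varnish: A second bottle, just like the first, standing beside it on the bed.
- caddy: Fixed black open caddy on the table, 120 mm (x) by 160 mm (y), 28 mm high, walls 4 mm, floor 4 mm. Origin at the middle of its underside.
- pin: Loose steel locating pin, 90 mm long: shank 12 mm across and 48 mm long with a tapered tip (7 mm across at the end, full width 4 mm up), collar 30 mm across and 6 mm thick, above it a black square grip 24 x 24 mm, 36 mm high. Origin at the tip, z up along the pin, grip from 54 to 90 mm, its sides along x and y.
- cleaner: White cleaner bottle, 56 mm across, 150 mm high, standing beyond the printer; leave it. Origin under its middle.
- tape: Roll of tape, 72 mm across, 30 mm high, lying beyond the printer; leave it. Origin under its middle.
- blank_box: Small carton, 80 x 120 x 45 mm, beyond the printer; leave it. Origin under its middle.
- case0: White phone case, 130 mm long (x), 64 mm wide (y), 12 mm high, lying back up, open side down; a shell with 3 mm walls and back, so the hollow is 124 x 58 x 9 mm. Origin at the middle of its underside; +x points to the end with the black camera opening. It may be absent (None from the start).
- case0_camera (a point): Point on the back of case0 beside its camera opening, 45 mm from the origin along the case's x.
- case1: White phone case, 130 mm long (x), 64 mm wide (y), 12 mm high, lying back up, open side down; a shell with 3 mm walls and back, so the hollow is 124 x 58 x 9 mm. Origin at the middle of its underside; +x points to the end with the black camera opening. It may be absent (None from the start).
- case1_camera (a point): Point on the back of case1 beside its camera opening, 45 mm from the origin along the case's x.
- case2: White phone case, 130 mm long (x), 64 mm wide (y), 12 mm high, lying back up, open side down; a shell with 3 mm walls and back, so the hollow is 124 x 58 x 9 mm. Origin at the middle of its underside; +x points to the end with the black camera opening. It may be absent (None from the start).
- case2_camera (a point): Point on the back of case2 beside its camera opening, 45 mm from the origin along the case's x.
There are look-alikes about, which are no part of the job. What is shaped like the case0 but yellow is not meant.

How it is judged:
On the way, in this order (a step that is already met when the one before it is completed fails the run):
1. both amber bottles stand in the caddy (x of primer in the frame of caddy between -0.05 and 0.05 m and y of primer in the frame of caddy between -0.07 and 0.07 m and z of each of primer, varnish in the frame of caddy below 0.012 m and angle between each of primer, varnish's own z axis and vertical below 0.1 rad and x of varnish in the frame of caddy between -0.05 and 0.05 m and y of varnish in the frame of caddy between -0.07 and 0.07 m), for 0.2 s.
2. the pallet is pushed home and the pawl has clicked behind its lug (y of pallet in the frame of printer below -0.022 m and z of pallet in the frame of printer below 0.034 m and value of joint pawl below 0.08 rad), for 0.2 s.
3. the locating pin is down in the hidden bore, collar on the cover plate (z of pin in the frame of printer below 0.011 m and angle between pin's own z axis and vertical below 0.1 rad and x of pin in the frame of slot between -0.05 and 0.05 m and y of pin in the frame of slot between -0.01 and 0.01 m), for 0.2 s.
At the end, for the whole second after the job is handed in: Both amber bottles upright on the caddy floor (0.1 rad); pallet home (past y = -22 mm of the printer), pawl back at rest; pin upright through the slot, tip below z = 11 mm of the printer; every case present within 5.5 mm of a former's foot, flat, camera end to the far side; all at rest (all of step 1 and all of step 2 and all of step 3 and ((distance between case0 and nest0 below 0.0055 m and angle between case0's own z axis and vertical below 0.06 rad and angle between the x axis of case0 and the x axis of pallet, either way round below 0.12 rad and x of case0_camera in the frame of pallet above 0.02 m) or (distance between case0 and nest1 below 0.0055 m and angle between case0's own z axis and vertical below 0.06 rad and angle between the x axis of case0 and the x axis of pallet, either way round below 0.12 rad and x of case0_camera in the frame of pallet above 0.02 m) or (distance between case0 and nest2 below 0.0055 m and angle between case0's own z axis and vertical below 0.06 rad and angle between the x axis of case0 and the x axis of pallet, either way round below 0.12 rad and x of case0_camera in the frame of pallet above 0.02 m)) and ((distance between case1 and nest0 below 0.0055 m and angle between case1's own z axis and vertical below 0.06 rad and angle between the x axis of case1 and the x axis of pallet, either way round below 0.12 rad and x of case1_camera in the frame of pallet above 0.02 m) or (distance between case1 and nest1 below 0.0055 m and angle between case1's own z axis and vertical below 0.06 rad and angle between the x axis of case1 and the x axis of pallet, either way round below 0.12 rad and x of case1_camera in the frame of pallet above 0.02 m) or (distance between case1 and nest2 below 0.0055 m and angle between case1's own z axis and vertical below 0.06 rad and angle between the x axis of case1 and the x axis of pallet, either way round below 0.12 rad and x of case1_camera in the frame of pallet above 0.02 m)) and ((distance between case2 and nest0 below 0.0055 m and angle between case2's own z axis and vertical below 0.06 rad and angle between the x axis of case2 and the x axis of pallet, either way round below 0.12 rad and x of case2_camera in the frame of pallet above 0.02 m) or (distance between case2 and nest1 below 0.0055 m and angle between case2's own z axis and vertical below 0.06 rad and angle between the x axis of case2 and the x axis of pallet, either way round below 0.12 rad and x of case2_camera in the frame of pallet above 0.02 m) or (distance between case2 and nest2 below 0.0055 m and angle between case2's own z axis and vertical below 0.06 rad and angle between the x axis of case2 and the x axis of pallet, either way round below 0.12 rad and x of case2_camera in the frame of pallet above 0.02 m)) and linear speed of each of pallet, pin below 0.02 m/s); the robot touches nothing.
It fails at once if an amber bottle is knocked over (angle between any of primer, varnish's own z axis and vertical above 0.8 rad).
It fails at once if the cleaner bottle, tape roll or carton is pushed away (distance of any of cleaner, tape, blank_box from where it was at the start of the episode above 0.03 m).
Of case0, case1, case2 only 2 to 3 are there at a start; the rules pass over those that are not, and their reading is None.
At some moment in a run one of case0, case1, case2 may be knocked a few centimetres aside while the robot is not near it.
It also fails if it takes over 208 s, if anything falls off the work surface, if the arm or the gripper's body presses on something with over 40 N, if the wrist force passes 120 N, or if a joint passes its speed limit or range.

## Working session

There is one attempt and no reset: what is moved stays moved. The work goes in short steps, Python scripts to look and compute and a tool call to move; the robot and the scene stay as the last step left them, time stands still between calls to the robot, and variables do not carry over. Pictures are saved under pics/ and viewed, at most 14 in all, crops included, and the job is handed in when it is done.

Besides the shell and the picture viewer there is one more tool, called after "Emit:" by a JSON object that holds its "name" and its "arguments". send_rows: Moves the arm, as the interface text tells. Its arguments: {"type":"object","properties":{"targets":{"type":"array","items":{"type":"array","items":{"type":"array","items":{"type":"number"}}}},"fingers":{"type":"number"}},"required":["targets"]}

```bash
ls; mkdir -p pics
python3 - <<'E'
from workcell import *
import cv2, numpy as np
s=read_state();print({k:np.round(v,3) for k,v in s.items()}, tip_extent)
for n in ("top","side"):
    im=camera(n)[:,:,::-1]; cv2.imwrite(f"pics/{n}0.png",cv2.resize(im,(800,600),interpolation=cv2.INTER_CUBIC)); c=get_calibration(n);print(n,c)
c=get_calibration("wrist");print(c)
E
```

```text
pics
{'time_s': np.float64(0.0), 'qpos': array([ 1.125,  0.221,  1.528,  0.   ,  1.395, -0.126]), 'dq': array([-0.001, -0.002,  0.001,  0.   , -0.001, -0.   ]), 'joint_torque': array([ 1.0000e-03, -4.9461e+01, -3.8738e+01,  7.0000e-02,  5.7000e-02,
       -0.0000e+00]), 'tcp_pos': array([0.196, 0.593, 0.24 ]), 'tool_rot': array([-0.   ,  0.159,  0.987, -0.001]), 'contact_force': array([ 0.326, -0.427,  0.11 ]), 'moment': array([0.076, 0.011, 0.043]), 'gripper_force': np.float64(0.0), 'finger_gap': np.float64(0.087)} 0.019
top {'fx': 375.548371892634, 'fy': 375.548371892634, 'cx': 248.87877478173024, 'cy': 196.80145341244753, 'k1': -0.08348895152526764, 'R': array([[-0.01576625, -0.99944451,  0.02936133],
       [-0.99296277,  0.01220341, -0.1177965 ],
       [ 0.11737276, -0.03101191, -0.9926036 ]]), 't': array([0.01176696, 0.56206068, 1.29263058])}
side {'fx': 371.6572953103513, 'fy': 371.6572953103513, 'cx': 255.2756512734182, 'cy': 185.77276900191248, 'k1': -0.057276740589671235, 'R': array([[ 0.99435917, -0.10479976, -0.01633576],
       [-0.07350096, -0.56980854, -0.81848387],
       [ 0.07646866,  0.81506763, -0.57429723]]), 't': array([-0.55590051,  0.19219221,  1.1335825 ])}
{'fx': 311.71792640285827, 'fy': 311.71792640285827, 'cx': 257.7114407553179, 'cy': 192.63593628602501, 'k1': -0.010305717889986936, 'R': array([[ 0.31485505,  0.94913895, -0.00124585],
       [ 0.92099398, -0.30520079,  0.24212099],
       [ 0.22942623, -0.07738043, -0.97024526]]), 't': array([-0.62504838, -0.02892017,  0.38875136])}
```

View pics/top0.png

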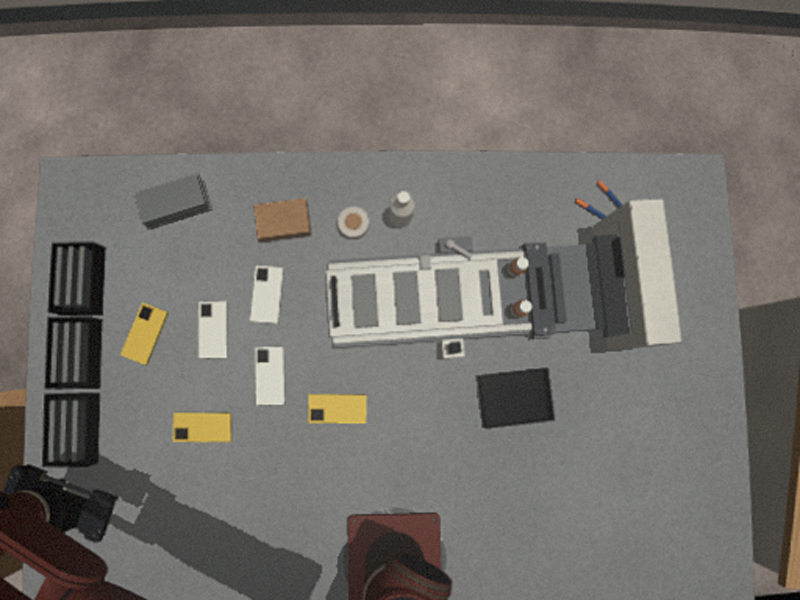

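View pics/side0.png

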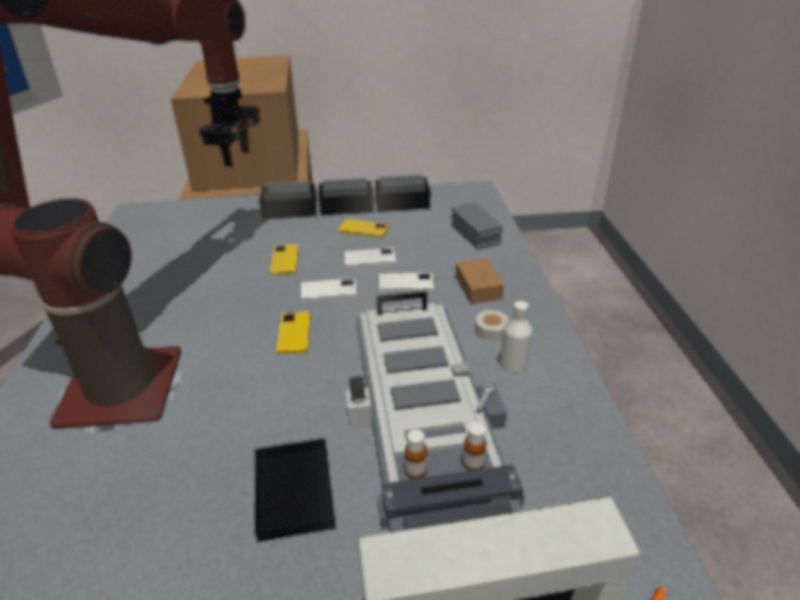

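Top view: white cases are at (212,330), (266,294) and (269,375), with their camera ends upward (far side). The yellow look-alikes are at (144,333), (201,427) and (338,409). The bottles are at (517,267) and (522,308), the caddy at (515,398) and the pin at (453,348). I'll enlarge to measure.

```bash
cat > h.py <<'E'
import numpy as np, cv2
from workcell import *
from scipy.spatial.transform import Rotation as Ro
def ray(c,px):
    p=(np.atleast_2d(px)-[c["cx"],c["cy"]])/[c["fx"],c["fy"]]
    q=p.copy()
    for _ in range(10): q=p/(1+c["k1"]*(q**2).sum(1,keepdims=True))
    return np.c_[q,np.ones(len(q))]@c["R"]      # world directions
def w(c,px,z):
    d=ray(c,px); o=-c["R"].T@c["t"]
    return o+d*((np.asarray(z)-o[2])/d[:,2])[:,None]
def proj(c,X):
    X=np.atleast_2d(X)@c["R"].T+c["t"]; q=X[:,:2]/X[:,2:]
    return q*(1+c["k1"]*(q**2).sum(1,keepdims=True))*[c["fx"],c["fy"]]+[c["cx"],c["cy"]]
def crop(name,im,x0,y0,wd,ht,s):
    cv2.imwrite(name,cv2.resize(im[y0:y0+ht,x0:x0+wd,::-1],None,fx=s,fy=s,interpolation=cv2.INTER_CUBIC))
def unc(uv,x0,y0,s): return (np.atleast_2d(uv)+.5)/s-.5+[x0,y0]
E
python3 - <<'E'
from h import *
im=camera("top");c=get_calibration("top")
np.save("top.npy",im)
crop("pics/t1.png",im,205,148,235,130,3.4)
g=im.astype(int); m=((g.min(2)>150)&(g.max(2)-g.min(2)<40)).astype(np.uint8)
m[:, :120]=0; m[:,195:]=0; m[:150]=0; 
m=cv2.morphologyEx(m,cv2.MORPH_CLOSE,np.ones((9,9)))
for k in cv2.findContours(m,0,2)[0]:
    if cv2.contourArea(k)<200: continue
    b=cv2.boxPoints(cv2.minAreaRect(k)); W=w(c,b,[.012]*4); e=W[1]-W[0];f=W[2]-W[1]
    print(W.mean(0).round(4),np.linalg.norm(e).round(4),np.linalg.norm(f).round(4),np.degrees(np.arctan2(e[1],e[0])),np.degrees(np.arctan2(f[1],f[0])), b.mean(0))
E
```

```text
[0.4146 0.2774 0.012 ] 0.064 0.1267 -90.68441469707611 -179.887310852271 [172. 240.]
[0.5226 0.4087 0.012 ] 0.0614 0.1288 -90.72056648597854 -179.1164050459723 [135.5 210. ]
[0.6012 0.2852 0.012 ] 0.1305 0.0656 -4.006548553496999 -95.55133493579159 [170.18622 187.7655 ]
```

View pics/t1.png

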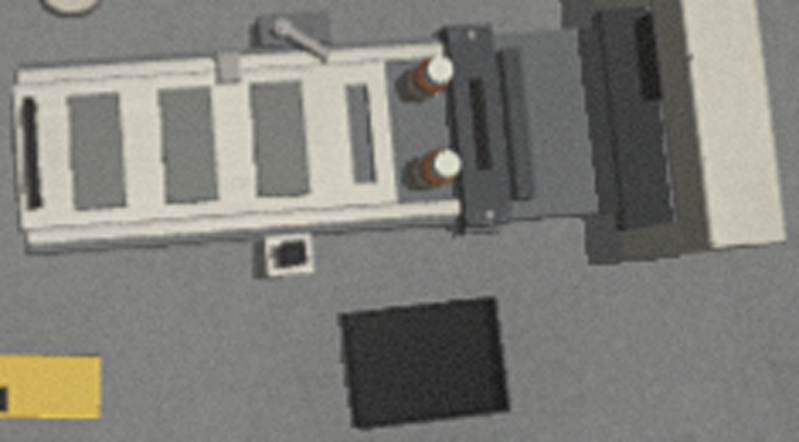

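Run:
```python
from h import *
c=get_calibration("top")
def P(n,uv,z):
    W=w(c,unc(uv,205,148,3.4),[z]*len(uv)); print(n,W.mean(0).round(4)); return W
P("b1",[(439,70)],.116);P("b2",[(447,163)],.116);P("pin",[(291,252)],.096)
W=P("caddy",[(340,314),(496,297),(509,409),(354,428)],.028)
a=lambda v:np.degrees(np.arctan2(v[1],v[0])).round(2)
L=lambda v:np.linalg.norm(v).round(4)
print([(a(W[(i+1)%4]-W[i]),L(W[(i+1)%4]-W[i])) for i in range(4)])
S=P("slot",[(470,80),(481,79),(492,170),(481,170)],.054);v=(S[0]+S[1]-S[2]-S[3])/2;print(a(v),L(v))
F=[P("f",f,.048) for f in ([(251,84),(301,81),(311,193),(258,197)],[(159,91),(211,87),(217,199),(166,203)],[(67,96),(118,92),(126,205),(75,209)])]
for f in F: v=(f[0]+f[1]-f[2]-f[3])/2;print(a(v),L(v))
d=F[2].mean(0)-F[0].mean(0);print(a(d)-90,L(d))
P("bar",[(24,97),(33,97),(41,207),(32,208)],.087)
```

```text
b1 [ 0.646  -0.2818  0.116 ]
b2 [ 0.5529 -0.2857  0.116 ]
pin [ 0.4688 -0.1314  0.096 ]
caddy [ 0.3561 -0.278   0.028 ]
[(np.float64(-85.01), np.float64(0.1659)), (np.float64(-175.57), np.float64(0.1165)), (np.float64(95.36), np.float64(0.1639)), (np.float64(5.41), np.float64(0.1175))]
slot [ 0.6    -0.3401  0.054 ]
4.25 0.0955
f [ 0.5886 -0.1304  0.048 ]
f [ 0.5832 -0.035   0.048 ]
f [0.5786 0.0594 0.048 ]
2.69 0.1176
2.19 0.1165
3.4 0.1174
3.019999999999996 0.1901
bar [0.5724 0.1227 0.087 ]
```

```bash
cat >> h.py <<'E'
TH=np.radians(3.1); OP=np.array([.5886,-.1303,0]); RP=Ro.from_euler('z',TH)
def toP(X): return RP.inv().apply(np.asarray(X)-OP)
def toW(X): return RP.apply(X)+OP
def rel(posW,yaw):
    """yaw = world angle (deg) of tool y; prints row to get there"""
    s=read_state(); q=s["tool_rot"]; R0=Ro.from_quat([q[1],q[2],q[3],q[0]])
    p=np.radians(yaw); y=np.array([np.cos(p),np.sin(p),0]);z=np.array([0,0,-1.]);x=np.cross(y,z)
    R1=Ro.from_matrix(np.c_[x,y,z])
    d=R0.inv().apply(np.asarray(posW)-s["tcp_pos"])*100; r=(R0.inv()*R1).as_rotvec()*180/np.pi/6
    print("row",d.round(2),r.round(2))
E
python3 - <<'E'
from h import *
for n,p in dict(b1=(.646,-.2818,.1),b2=(.5529,-.2857,.1),pin=(.4688,-.1314,.1),caddy=(.3561,-.278,0),bar=(.5724,.1227,.087),f1=(.5832,-.035,.048)).items(): print(n,toP(p).round(4))
rel((.58,-.20,.30),3.1)
c=get_calibration("wrist"); s=read_state(); print((-c["R"].T@c["t"])-s["tcp_pos"])
E
```

```text
b1 [ 0.0491 -0.1544  0.1   ]
b2 [-0.0441 -0.1532  0.1   ]
pin [-0.1197  0.0054  0.1   ]
caddy [-0.2401 -0.1349  0.    ]
bar [-0.0025  0.2535  0.087 ]
f1 [-0.0002  0.0955  0.048 ]
row [-61.35 -63.22  -5.85] [-1.000e-02  1.000e-02  1.143e+01]
[-0.06202977  0.02165305  0.14286205]
```

Emit:
{"name": "send_rows", "arguments": {"targets": [[[-30, -31, -6, 0, 0, 5.7], [-61.3, -63.2, -6, 0, 0, 11.43], [-61.3, -63.2, -6, 0, 0, 11.43], [-61.3, -63.2, -6, 0, 0, 11.43], [-61.3, -63.2, -6, 0, 0, 11.43], [-61.3, -63.2, -6, 0, 0, 11.43], [-61.3, -63.2, -6, 0, 0, 11.43], [-61.3, -63.2, -6, 0, 0, 11.43], [-61.3, -63.2, -6, 0, 0, 11.43], [-61.3, -63.2, -6, 0, 0, 11.43], [-61.3, -63.2, -6, 0, 0, 11.43], [-61.3, -63.2, -6, 0, 0, 11.43], [-61.3, -63.2, -6, 0, 0, 11.43], [-61.3, -63.2, -6, 0, 0, 11.43], [-61.3, -63.2, -6, 0, 0, 11.43], [-61.3, -63.2, -6, 0, 0, 11.43], [-61.3, -63.2, -6, 0, 0, 11.43], [-61.3, -63.2, -6, 0, 0, 11.43], [-61.3, -63.2, -6, 0, 0, 11.43], [-61.3, -63.2, -6, 0, 0, 11.43]]], "fingers": -1}}

```text
time_s: 2.15
tcp_pos: [0.5794, -0.1998, 0.3006]
tool_rot: [-0.001, 0.688, 0.725, -0.0]
contact_force: [0.3, 0.1, 0.0]
finger_gap: 0.0869
gripper_force: 0.0
```

Emit:
{"name": "send_rows", "arguments": {"targets": [[[0, 0, 0, 0, 0, 0], [0, 0, 0, 0, 0, 0]]]}}

```text
time_s: 2.35
tcp_pos: [0.5795, -0.198, 0.3017]
tool_rot: [-0.0, 0.687, 0.726, 0.0]
contact_force: [0.7, 0.5, 0.1]
finger_gap: 0.0869
gripper_force: 0.0
```

Run:
```python
from h import *
s=read_state(); c=get_calibration("wrist"); im=camera("wrist"); np.save("w1.npy",im)
import pickle; pickle.dump(c,open("w1.pkl","wb"))
print(s["time_s"],s["tcp_pos"],s["tool_rot"],s["contact_force"])
cv2.imwrite("pics/w1.png",cv2.resize(im[:,:,::-1],(800,600),interpolation=cv2.INTER_CUBIC))
for p in [(.049,-.154,.116),(-.044,-.153,.116),(-.12,.005,.096),(0,-.21,.054)]: print((proj(c,toW(p))+.5)/.64-.5)
rel((.58,-.20,.30),3.1)
```

```text
2.35 [ 0.5794603  -0.19803896  0.30167369] [-7.42967560e-05  6.87215624e-01  7.26453493e-01  6.01922872e-05] [0.65987662 0.53254037 0.08015885]
[[486.77327675 396.33466466]]
[[359.52826924 395.01782794]]
[[247.62796137 171.70529299]]
[[416.78173069 424.61648537]]
row [-0.19  0.04  0.18] [ 0.   -0.    0.01]
```

View pics/w1.png

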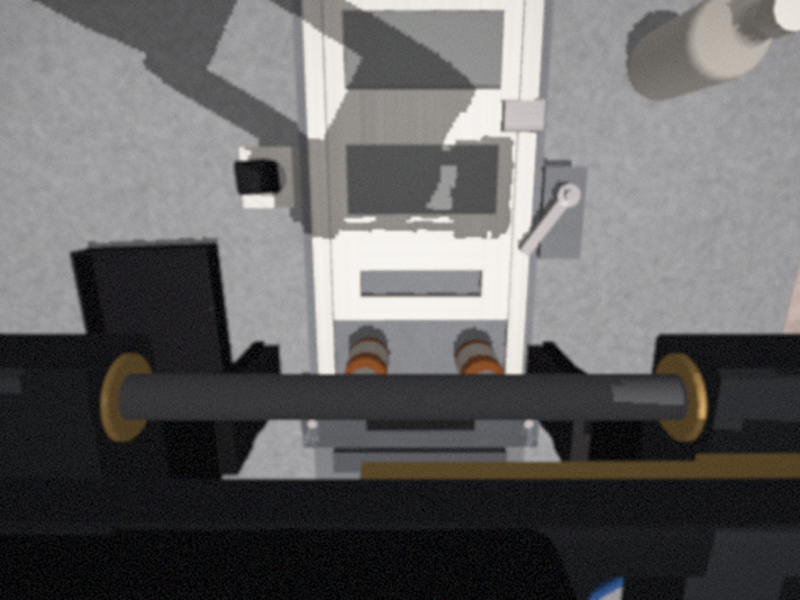

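The wrist view shows former 0 with corners (346,145)–(503,213), the pallet slot at (361–482, 270–297), the pin's black grip top around (258,177), and bottle bodies at columns 368 and 482. I'll check these against the top-view estimates.

```bash
python3 - <<'E'
from h import *
import pickle
c=pickle.load(open("w1.pkl","rb"))
def Q(n,uv,z): print(n,toP(w(c,unc(uv,0,0,800/512),[z]*len(uv))).round(4).tolist())
Q("former0",[(346,145),(498,145),(503,213),(347,213)],.048)
Q("former1",[(343,10),(503,10),(503,89),(343,89)],.048)
Q("pslot",[(361,270),(481,271),(482,297),(361,297)],.040)
Q("pin",[(257,177)],.096)
Q("bott front (z.085)",[(368,352),(482,352)],.085)
Q("pawl pivot",[(568,195)],.055)
for p in [(.049,-.154,.07),(-.044,-.153,.07),(.049,-.154,.085),(-.044,-.153,.085)]: print((proj(c,toW(p))+.5)/.64-.5)
rel(toW((-.044,-.153,.19)),3.1)
E
python3 - <<'E'
from h import *
im=np.load("w1.npy"); crop("pics/w2.png",im,130,60,240,220,3.3)
E
```

```text
former0 [[-0.0567, 0.0259, 0.048], [0.0615, 0.026, 0.048], [0.068, -0.0262, 0.048], [-0.0573, -0.0263, 0.048]]
former1 [[-0.0564, 0.1205, 0.048], [0.0608, 0.1207, 0.048], [0.0635, 0.0667, 0.048], [-0.0579, 0.0665, 0.048]]
pslot [[-0.0477, -0.0742, 0.04], [0.0535, -0.075, 0.04], [0.0552, -0.0975, 0.04], [-0.0481, -0.0976, 0.04]]
pin [[-0.1137, 0.0014, 0.096]]
bott front (z.085) [[-0.0396, -0.131, 0.085], [0.0495, -0.1309, 0.085]]
pawl pivot [[0.1169, -0.0117, 0.055]]
[[477.41953512 372.25972591]]
[[364.33580543 371.06418926]]
[[480.23286366 379.50001521]]
[[362.89001433 378.26719923]]
row [-8.57 -3.14 11.18] [ 0.   -0.    0.01]
```

View pics/w2.png

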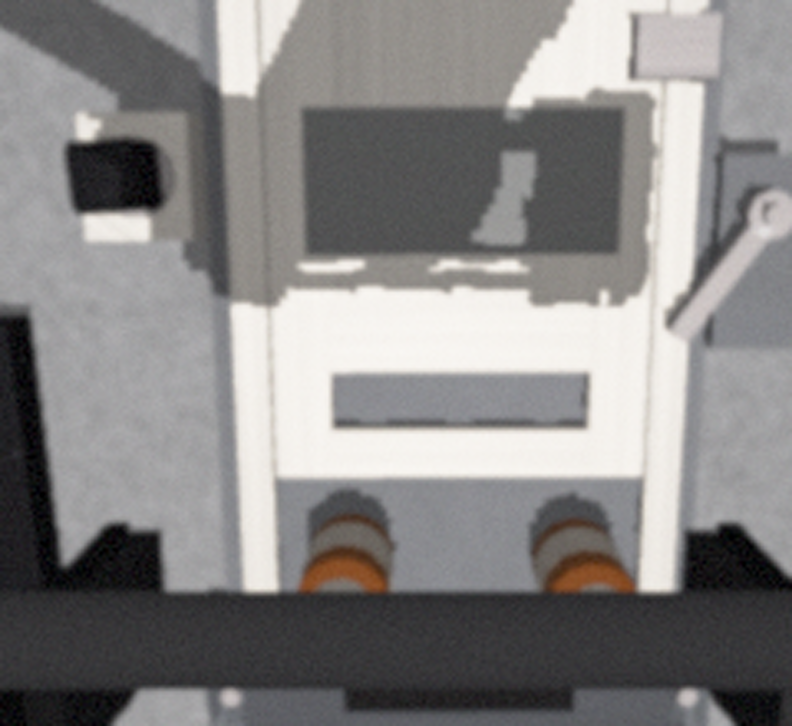

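Run:
```python
from h import *
import pickle
c=pickle.load(open("w1.pkl","rb"))
def Q(n,uv,z): print(n,toP(w(c,unc(uv,130,60,3.3),[z]*len(uv))).round(4).tolist())
Q("former0",[(303,107),(624,107),(622,252),(303,252)],.048)
Q("pslot",[(333,374),(587,374),(586,427),(333,427)],.040)
Q("lead edge",[(278,478),(641,479)],.040)
Q("rails inner-top",[(263,110),(658,110),(277,590),(640,590)],.038)
Q("coverslot",[(347,700),(573,700)],.054)
Q("screws",[(230,697),(688,697)],.056)
Q("pin",[(67,142),(153,140),(75,213),(160,208)],.096)
for p in [(.049,-.154,.03),(-.044,-.153,.03),(.049,-.154,.085),(-.044,-.153,.085),(-.12,.0054,.096),(-.12,.0054,.06)]: print((proj(c,toW(p))-[130,60]+.5)*3.3-.5)
```

```text
former0 [[-0.0564, 0.0265, 0.048], [0.0618, 0.0266, 0.048], [0.0635, -0.0261, 0.048], [-0.0578, -0.0262, 0.048]]
pslot [[-0.0481, -0.0747, 0.04], [0.0533, -0.0746, 0.04], [0.0538, -0.0963, 0.04], [-0.0485, -0.0964, 0.04]]
lead edge [[-0.0714, -0.1179, 0.04], [0.0772, -0.1182, 0.04]]
rails inner-top [[-0.0727, 0.0261, 0.038], [0.0765, 0.0263, 0.038], [-0.0738, -0.1677, 0.038], [0.0797, -0.1677, 0.038]]
coverslot [[-0.0438, -0.2103, 0.054], [0.0507, -0.2103, 0.054]]
screws [[-0.0922, -0.208, 0.056], [0.0981, -0.2079, 0.056]]
pin [[-0.1285, 0.0123, 0.096], [-0.1003, 0.0129, 0.096], [-0.1276, -0.0103, 0.096], [-0.0993, -0.0087, 0.096]]
[[565.9403673  552.93509801]]
[[348.18854478 550.60012384]]
[[585.80780804 604.06003213]]
[[337.97971026 601.45632476]]
[[ 94.45565036 163.93718616]]
[[125.19422268 165.71134738]]
```

Emit:
{"name": "send_rows", "arguments": {"targets": [[[-4.3, -1.5, 5, 0, 0, 0], [-8.5, -3.1, 8, 0, 0, 0], [-8.5, -3.1, 10, 0, 0, 0], [-8.5, -3.1, 13, 0, 0, 0], [-8.5, -3.1, 16, 0, 0, 0], [-8.5, -3.1, 19.7, 0, 0, 0], [-8.5, -3.1, 19.7, 0, 0, 0], [-8.5, -3.1, 19.7, 0, 0, 0]]], "fingers": -1}}

```text
time_s: 3.2
tcp_pos: [0.5532, -0.285, 0.1048]
tool_rot: [-0.001, 0.687, 0.726, -0.0]
contact_force: [0.3, 0.4, 1.5]
finger_gap: 0.087
gripper_force: 0.0
```

Emit:
{"name": "send_rows", "arguments": {"targets": [[[0, 0, 0, 0, 0, 0], [0, 0, 0, 0, 0, 0], [0, 0, 0, 0, 0, 0], [0, 0, 0, 0, 0, 0], [0, 0, 0, 0, 0, 0], [0, 0, 0, 0, 0, 0]]], "fingers": 1}}

```text
time_s: 3.8
tcp_pos: [0.5534, -0.2859, 0.1047]
tool_rot: [0.0, 0.688, 0.726, -0.0]
contact_force: [-0.6, -0.7, -0.1]
finger_gap: 0.0467
gripper_force: 0.0
```

Run:
```python
from h import *
s=read_state(); print(toP(s["tcp_pos"]))
# caddy yaw ~5deg; bottle slots at +-35 mm along caddy y
a=np.radians(5); 
for sy in (-.036,.036): print(sy); P=np.array([.3561-.0-np.sin(a)*sy,-.278+np.cos(a)*sy,.16]); print(toP(P)); rel(P,3.1)
```

```text
[-0.04360078 -0.15350314  0.10466708]
-0.036
[-0.23895363 -0.17089075  0.16      ]
row [ -1.74 -19.53  -5.53] [ 0.  0. -0.]
0.036
[-0.2413408  -0.09893033  0.16      ]
row [  5.46 -19.77  -5.53] [ 0.  0. -0.]
```

Emit:
{"name": "send_rows", "arguments": {"targets": [[[0, 0, 0, 0, 0, 0], [0, 0, 0, 0, 0, 0], [0, 0, 0, 0, 0, 0], [0, 0, 0, 0, 0, 0], [0, 0, 0, 0, 0, 0], [0, 0, 0, 0, 0, 0]]], "fingers": 1}}

```text
time_s: 4.4
tcp_pos: [0.5535, -0.2859, 0.1046]
tool_rot: [0.0, 0.688, 0.726, 0.0]
contact_force: [0.9, 0.1, 0.0]
finger_gap: 0.0252
gripper_force: 30.3
```

Emit:
{"name": "send_rows", "arguments": {"targets": [[[0, 0, -2, 0, 0, 0], [0, 0, -4.5, 0, 0, 0], [0, -2, -5.5, 0, 0, 0], [-0.5, -5.5, -5.5, 0, 0, 0], [-1, -9.5, -5.5, 0, 0, 0], [-1.5, -13.5, -5.5, 0, 0, 0], [-1.7, -17, -5.5, 0, 0, 0], [-1.7, -19.5, -5, 0, 0, 0], [-1.7, -19.5, -3, 0, 0, 0], [-1.7, -19.5, -1, 0, 0, 0], [-1.7, -19.5, 1, 0, 0, 0], [-1.7, -19.5, 2, 0, 0, 0], [-1.7, -19.5, 2.6, 0, 0, 0], [-1.7, -19.5, 2.6, 0, 0, 0], [-1.7, -19.5, 2.6, 0, 0, 0]]]}}

```text
time_s: 5.9
tcp_pos: [0.36, -0.3138, 0.0791]
tool_rot: [0.0, 0.688, 0.726, -0.0]
contact_force: [-1.2, -0.3, -0.5]
finger_gap: 0.025
gripper_force: 31.4
```

Emit:
{"name": "send_rows", "arguments": {"targets": [[[0, 0, 0.1, 0, 0, 0], [0, 0, 0.1, 0, 0, 0]]]}}

```text
time_s: 6.1
tcp_pos: [0.36, -0.3138, 0.0784]
tool_rot: [0.001, 0.688, 0.726, -0.0]
contact_force: [-0.3, 1.6, 3.3]
finger_gap: 0.0253
gripper_force: 32.8
```

Emit:
{"name": "send_rows", "arguments": {"targets": [[[0, 0, 0, 0, 0, 0], [0, 0, 0, 0, 0, 0], [0, 0, 0, 0, 0, 0], [0, 0, 0, 0, 0, 0], [0, 0, 0, 0, 0, 0], [0, 0, 0, 0, 0, 0], [0, 0, -2, 0, 0, 0], [0, 0, -5, 0, 0, 0], [0, 0, -9, 0, 0, 0], [0, 0, -13, 0, 0, 0]]], "fingers": -1}}

```text
time_s: 7.1
tcp_pos: [0.3589, -0.3127, 0.208]
tool_rot: [-0.001, 0.688, 0.726, 0.0]
contact_force: [0.4, -1.9, -0.6]
finger_gap: 0.0863
gripper_force: 0.0
```

Run:
```python
from h import *
s=read_state(); print(s["tcp_pos"]); rel(toW((.0495,-.1535,.20)),3.1)
```

```text
[ 0.35890782 -0.31272251  0.20795502]
row [ 1.63 28.87  0.76] [-0.01 -0.02 -0.  ]
```

Emit:
{"name": "send_rows", "arguments": {"targets": [[[0.5, 5, 0, 0, 0, 0], [1, 10, 0, 0, 0, 0], [1.5, 15, 0, 0, 0, 0], [1.6, 20, 0, 0, 0, 0], [1.6, 25, 0, 0, 0, 0], [1.6, 28.9, 0, 0, 0, 0], [1.6, 28.9, 1, 0, 0, 0], [1.6, 28.9, 4, 0, 0, 0], [1.6, 28.9, 7, 0, 0, 0], [1.6, 28.9, 10.4, 0, 0, 0], [1.6, 28.9, 10.4, 0, 0, 0], [1.6, 28.9, 10.4, 0, 0, 0]]], "fingers": -1}}

```text
time_s: 8.3
tcp_pos: [0.6461, -0.2816, 0.1027]
tool_rot: [-0.001, 0.688, 0.726, -0.0]
contact_force: [0.1, -0.5, 0.8]
finger_gap: 0.087
gripper_force: 0.0
```

Emit:
{"name": "send_rows", "arguments": {"targets": [[[0, 0, 0, 0, 0, 0], [0, 0, 0, 0, 0, 0], [0, 0, 0, 0, 0, 0], [0, 0, 0, 0, 0, 0], [0, 0, 0, 0, 0, 0], [0, 0, 0, 0, 0, 0], [0, 0, 0, 0, 0, 0], [0, 0, 0, 0, 0, 0], [0, 0, 0, 0, 0, 0], [0, 0, 0, 0, 0, 0], [0, 0, 0, 0, 0, 0], [0, 0, 0, 0, 0, 0]]], "fingers": 1}}

```text
time_s: 9.5
tcp_pos: [0.6475, -0.282, 0.1041]
tool_rot: [0.0, 0.688, 0.726, 0.0]
contact_force: [-0.7, 0.2, 5.4]
finger_gap: 0.0293
gripper_force: 33.8
```

Run:
```python
from h import *
s=read_state(); print(toP(s["tcp_pos"])); rel(toW((-.2413,-.099,.16)),3.1)
```

```text
[ 0.05063956 -0.15463157  0.10408207]
row [  5.56 -29.19  -5.61] [ 0.01  0.   -0.  ]
```

Emit:
{"name": "send_rows", "arguments": {"targets": [[[0, 0, 0, 0, 0, 0], [0, 0, 0, 0, 0, 0], [0, 0, -0.4, 0, 0, 0], [0, 0, -0.4, 0, 0, 0]]], "fingers": -0.3}}

```text
time_s: 9.9
tcp_pos: [0.647, -0.2818, 0.1073]
tool_rot: [-0.0, 0.688, 0.726, -0.0]
contact_force: [0.4, 0.6, 0.4]
finger_gap: 0.0524
gripper_force: 0.0
```

Emit:
{"name": "send_rows", "arguments": {"targets": [[[0, 0, 0, 0, 0, 0], [0, 0, 0, 0, 0, 0], [0, 0, 0, 0, 0, 0], [0, 0, 0, 0, 0, 0], [0, 0, 0, 0, 0, 0], [0, 0, 0, 0, 0, 0], [0, 0, 0, 0, 0, 0], [0, 0, 0, 0, 0, 0], [0, 0, 0, 0, 0, 0]]], "fingers": 1}}

```text
time_s: 10.8
tcp_pos: [0.6472, -0.2818, 0.1074]
tool_rot: [-0.0, 0.688, 0.726, -0.0]
contact_force: [0.1, -0.1, -0.6]
finger_gap: 0.0249
gripper_force: 30.0
```

Emit:
{"name": "send_rows", "arguments": {"targets": [[[0, 0, -2, 0, 0, 0], [0, 0, -4.5, 0, 0, 0], [0, -2, -5.5, 0, 0, 0], [0.5, -5.5, -5.5, 0, 0, 0], [1, -9.5, -5.5, 0, 0, 0], [1.5, -13.5, -5.5, 0, 0, 0], [2.5, -17.5, -5.5, 0, 0, 0], [4, -21.5, -5.5, 0, 0, 0], [5.6, -25.5, -5.5, 0, 0, 0], [5.6, -29.2, -5.5, 0, 0, 0], [5.6, -29.2, -4, 0, 0, 0], [5.6, -29.2, -2, 0, 0, 0], [5.6, -29.2, 0, 0, 0, 0], [5.6, -29.2, 1.5, 0, 0, 0], [5.6, -29.2, 2.4, 0, 0, 0], [5.6, -29.2, 2.65, 0, 0, 0], [5.6, -29.2, 2.65, 0, 0, 0]]]}}

```text
time_s: 12.5
tcp_pos: [0.3529, -0.242, 0.0815]
tool_rot: [0.0, 0.688, 0.726, -0.0]
contact_force: [0.0, -0.2, -1.5]
finger_gap: 0.0253
gripper_force: 30.0
```

Emit:
{"name": "send_rows", "arguments": {"targets": [[[0, 0, 0, 0, 0, 0], [0, 0, 0, 0, 0, 0], [0, 0, 0, 0, 0, 0], [0, 0, 0, 0, 0, 0], [0, 0, 0, 0, 0, 0], [0, 0, 0, 0, 0, 0], [0, 0, -2, 0, 0, 0], [0, 0, -5, 0, 0, 0], [0, 0, -9, 0, 0, 0], [0, 0, -13, 0, 0, 0], [0, 0, -13, 0, 0, 0], [0, 0, -13, 0, 0, 0]]], "fingers": -1}}

```text
time_s: 13.7
tcp_pos: [0.3532, -0.2422, 0.2121]
tool_rot: [0.001, 0.688, 0.726, -0.0]
contact_force: [-0.1, 0.6, -0.6]
finger_gap: 0.0868
gripper_force: 0.0
```

Run:
```python
from h import *
s=read_state(); print(s["tcp_pos"]); 
rel(toW((-.01,.253,.26)),93.1)
rel(toW((-.01,.253,.26)),-86.9)
```

```text
[ 0.35320312 -0.24220903  0.21207498]
row [35.19 23.12 -4.82] [ -0.     0.03 -15.  ]
row [35.19 23.12 -4.82] [ 0.03  0.   15.  ]
```

Emit:
{"name": "send_rows", "arguments": {"targets": [[[4, 2, -2, 0, 0, -1.4], [8, 5, -4.5, 0, 0, -2.8], [12, 8, -4.5, 0, 0, -4.2], [16, 11, -4.5, 0, 0, -5.6], [20, 14, -4.5, 0, 0, -7], [24, 17, -4.5, 0, 0, -8.4], [28, 20, -4.5, 0, 0, -9.8], [32, 23, -4.5, 0, 0, -11.2], [35.2, 23.3, -4.5, 0, 0, -12.6], [35.2, 23.3, -4.5, 0, 0, -14], [35.2, 23.3, -4.5, 0, 0, -15], [35.2, 23.3, -1, 0, 0, -15], [35.2, 23.3, 3, 0, 0, -15], [35.2, 23.3, 7, 0, 0, -15], [35.2, 23.3, 10, 0, 0, -15], [35.2, 23.3, 11.7, 0, 0, -15], [35.2, 23.3, 11.7, 0, 0, -15], [35.2, 23.3, 11.7, 0, 0, -15]]]}}

```text
time_s: 15.5
tcp_pos: [0.5654, 0.1223, 0.0929]
tool_rot: [-0.001, -0.027, 1.0, -0.0]
contact_force: [-0.6, 1.1, 0.1]
finger_gap: 0.0871
gripper_force: 0.0
```

Emit:
{"name": "send_rows", "arguments": {"targets": [[[0, 0, 0, 0, 0, 0], [0, 0, 0, 0, 0, 0], [0, 0, 0, 0, 0, 0], [0, 0, 0, 0, 0, 0], [0, 0, 0, 0, 0, 0], [0, 0, 0, 0, 0, 0], [0, 0, 0, 0, 0, 0], [0, 0, 0, 0, 0, 0], [0, 0, 0, 0, 0, 0], [0, 0, 0, 0, 0, 0], [0, 0, 0, 0, 0, 0], [0, 0, 0, 0, 0, 0], [0, 0, 0, 0, 0, 0], [0, 0, 0, 0, 0, 0], [0, 0, 0, 0, 0, 0]]], "fingers": 1}}

```text
time_s: 17.0
tcp_pos: [0.5663, 0.1225, 0.094]
tool_rot: [-0.0, -0.027, 1.0, 0.0]
contact_force: [-0.4, 0.7, 0.4]
finger_gap: 0.0117
gripper_force: 30.0
```

Run:
```python
from h import *
s=read_state(); print(toP(s["tcp_pos"])); 
im=camera("top"); np.save("top2.npy",im); crop("pics/t2.png",im,205,148,235,130,3.4)
```

```text
[-0.00862643  0.25361648  0.09400415]
```

View pics/t2.png

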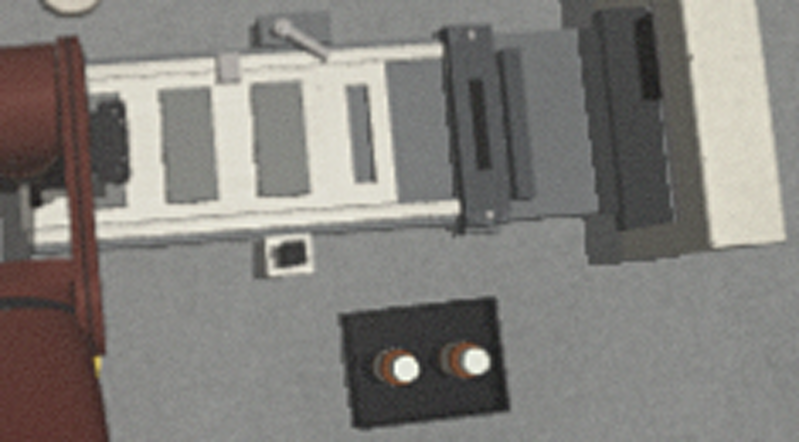

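Both bottles stand in the caddy (caps at crop (405,368) and (474,360)) and the bar is gripped. Now I'll push the pallet.

Emit:
{"name": "send_rows", "arguments": {"targets": [[[0, -0.5, 0, 0, 0, 0], [0, -1.5, 0, 0, 0, 0], [0, -2.5, 0, 0, 0, 0], [0, -3.5, 0, 0, 0, 0], [0, -4.5, 0, 0, 0, 0], [0, -5.5, 0, 0, 0, 0], [0, -6.5, 0, 0, 0, 0], [0, -7.5, 0, 0, 0, 0], [0, -8.3, 0, 0, 0, 0], [0, -9, 0, 0, 0, 0], [0, -9.6, 0, 0, 0, 0], [0, -10.2, 0, 0, 0, 0], [0, -10.7, 0, 0, 0, 0], [0, -11.1, 0, 0, 0, 0], [0, -11.5, 0, 0, 0, 0], [0, -11.5, 0, 0, 0, 0]]]}}

```text
time_s: 18.65
tcp_pos: [0.5721, 0.0071, 0.094]
tool_rot: [-0.001, -0.027, 1.0, 0.0]
contact_force: [-1.6, 3.9, 0.7]
finger_gap: 0.0116
gripper_force: 30.0
```

Emit:
{"name": "send_rows", "arguments": {"targets": [[[0, -0.2, 0, 0, 0, 0], [0, -0.4, 0, 0, 0, 0], [0, -0.6, 0, 0, 0, 0], [0, -0.8, 0, 0, 0, 0], [0, -1, 0, 0, 0, 0], [0, -1, 0, 0, 0, 0]]]}}

```text
time_s: 19.25
tcp_pos: [0.5729, -0.0025, 0.094]
tool_rot: [-0.0, -0.027, 1.0, 0.0]
contact_force: [-1.2, 5.0, 0.1]
finger_gap: 0.0116
gripper_force: 30.0
```

Emit:
{"name": "send_rows", "arguments": {"targets": [[[0, -0.1, 0, 0, 0, 0], [0, -0.1, 0, 0, 0, 0]]]}}

```text
time_s: 19.45
tcp_pos: [0.5728, -0.0026, 0.094]
tool_rot: [-0.0, -0.027, 1.0, 0.001]
contact_force: [-0.6, 8.9, 0.8]
finger_gap: 0.0115
gripper_force: 30.0
```

Emit:
{"name": "send_rows", "arguments": {"targets": [[[0, -0.1, 0, 0, 0, 0], [0, -0.1, 0, 0, 0, 0]]]}}

```text
time_s: 19.65
tcp_pos: [0.5728, -0.0026, 0.094]
tool_rot: [-0.0, -0.027, 1.0, 0.002]
contact_force: [-1.0, 11.3, 1.2]
finger_gap: 0.012
gripper_force: 30.0
```

Emit:
{"name": "send_rows", "arguments": {"targets": [[[0, 0.2, 0, 0, 0, 0], [0, 0.2, 0, 0, 0, 0], [0, 0.2, 0, 0, 0, 0]]]}}

```text
time_s: 19.95
tcp_pos: [0.5728, -0.0025, 0.094]
tool_rot: [-0.0, -0.027, 1.0, 0.0]
contact_force: [-2.1, 5.0, 0.8]
finger_gap: 0.0116
gripper_force: 30.0
```

Emit:
{"name": "send_rows", "arguments": {"targets": [[[0, 0, 0, 0, 0, 0], [0, 0, 0, 0, 0, 0], [0, 0, 0, 0, 0, 0], [0, 0, 0, 0, 0, 0], [0, 0, 0, 0, 0, 0], [0, 0, -2, 0, 0, 0], [0, 0, -6, 0, 0, 0], [0, 0, -11, 0, 0, 0], [0, 0, -16, 0, 0, 0], [0, 0, -16, 0, 0, 0]]], "fingers": -1}}

```text
time_s: 20.95
tcp_pos: [0.5774, -0.0031, 0.2635]
tool_rot: [0.007, -0.027, 1.0, -0.001]
contact_force: [1.1, -0.3, 0.8]
finger_gap: 0.0826
gripper_force: 0.0
```

Run:
```python
from h import *
s=read_state(); print(s["tcp_pos"],toP(s["tcp_pos"])); 
rel(toW((-.118,.003,.25)),3.1)
```

```text
[ 0.57736496 -0.00307867  0.26346698] [-0.00433862  0.12764274  0.26346698]
row [ 11.39 -12.46   1.22] [ 0.09  0.13 15.  ]
```

Emit:
{"name": "send_rows", "arguments": {"targets": [[[-0.4, -4, -2, 0, 0, 1.4], [-0.4, -8, -4, 0, 0, 2.8], [-0.4, -12, -4, 0, 0, 4.2], [-0.4, -16, -4, 0, 0, 5.6], [-0.4, -20, -4, 0, 0, 7], [-0.4, -24, -4, 0, 0, 8.4], [-0.4, -28, -4, 0, 0, 9.8], [-0.4, -32, -4, 0, 0, 11.2], [-0.4, -32.8, -4, 0, 0, 12.6], [-0.4, -32.8, -4, 0, 0, 14], [-0.4, -32.8, -4, 0, 0, 15], [-0.4, -32.8, -4, 0, 0, 15], [-0.4, -32.8, -4, 0, 0, 15], [-0.4, -32.8, -4, 0, 0, 15]]]}}

```text
time_s: 22.35
tcp_pos: [0.5948, -0.3296, 0.2938]
tool_rot: [-0.0, 0.687, 0.727, -0.0]
contact_force: [-0.8, -0.7, 0.4]
finger_gap: 0.087
gripper_force: 0.0
```

Run:
```python
from h import *
import pickle
s=read_state(); c=get_calibration("wrist"); im=camera("wrist"); pickle.dump(c,open("w3.pkl","wb"))
print(toP(s["tcp_pos"]),s["dq"].round(3))
crop("pics/w3.png",im,120,0,260,235,3)
rel(toW((-.118,-.07,.22)),3.1)
```

```text
[-0.00459816 -0.19929317  0.29382357] [ 0.002 -0.002  0.001  0.     0.001  0.011]
row [ 12.95 -11.32   7.4 ] [-0.    0.    0.02]
```

View pics/w3.png

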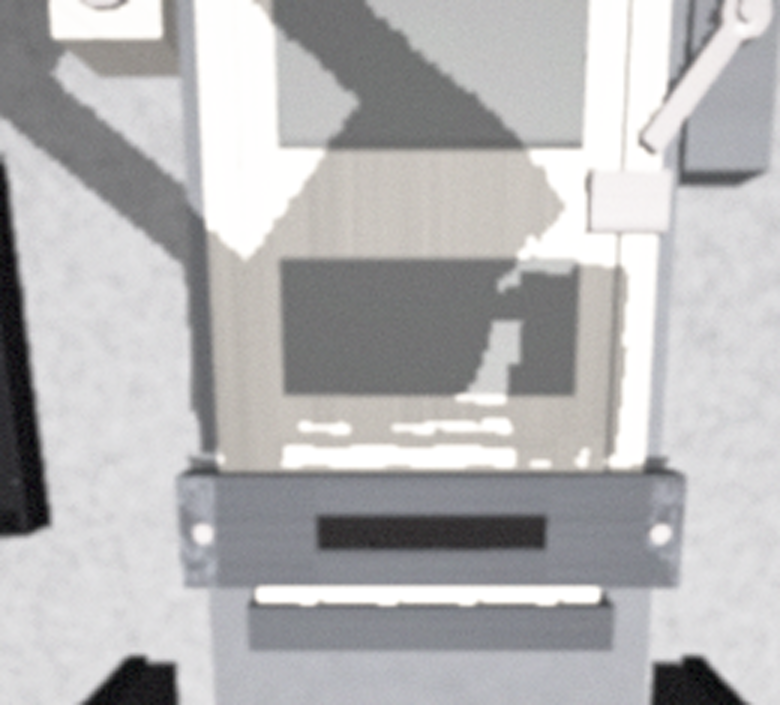

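The pawl (tip at (648,140)) sits behind the lug (590–670, 170–232), so it has clicked. The slot spans (317–546, 515–549). Next I'll compute the slot position and look at the pin from closer.

Run:
```python
from h import *
import pickle
c=pickle.load(open("w3.pkl","rb"))
def Q(n,uv,z): print(n,toP(w(c,unc(uv,120,0,3),[z]*len(uv))).round(4).tolist())
Q("slot",[(317,515),(546,515),(546,549),(317,549)],.054)
Q("cover",[(178,475),(684,475),(682,585),(184,585)],.054)
Q("former0",[(281,258),(578,260),(575,394),(284,395)],.048)
Q("former1",[(279,148),(583,147)],.048)
Q("pawltip",[(648,140)],.052)
```

```text
slot [[-0.0445, -0.2009, 0.054], [0.0505, -0.2007, 0.054], [0.051, -0.2151, 0.054], [-0.0448, -0.2153, 0.054]]
cover [[-0.1012, -0.1843, 0.054], [0.1067, -0.1839, 0.054], [0.1091, -0.2306, 0.054], [-0.1014, -0.2309, 0.054]]
former0 [[-0.057, -0.099, 0.048], [0.0604, -0.0996, 0.048], [0.0615, -0.1517, 0.048], [-0.0574, -0.1523, 0.048]]
former1 [[-0.0565, -0.0587, 0.048], [0.0606, -0.0581, 0.048]]
pawltip [[0.0846, -0.0563, 0.052]]
```

Emit:
{"name": "send_rows", "arguments": {"targets": [[[4, -4, 2, 0, 0, 0], [8, -8, 4, 0, 0, 0], [11, -11, 6, 0, 0, 0], [13, -11.3, 7.4, 0, 0, 0], [13, -11.3, 7.4, 0, 0, 0], [13, -11.3, 7.4, 0, 0, 0], [13, -11.3, 7.4, 0, 0, 0], [13, -11.3, 7.4, 0, 0, 0]]]}}

```text
time_s: 23.2
tcp_pos: [0.4762, -0.2073, 0.2214]
tool_rot: [0.001, 0.688, 0.726, 0.0]
contact_force: [0.2, 0.2, 0.5]
finger_gap: 0.0871
gripper_force: 0.0
```

Run:
```python
from h import *
import pickle
s=read_state(); c=get_calibration("wrist"); im=camera("wrist"); pickle.dump(c,open("w4.pkl","wb"))
print(toP(s["tcp_pos"]),s["dq"].round(3))
crop("pics/w4.png",im,130,0,240,200,3.3)
print((proj(c,toW((-.118,.003,.096)))-[130,0]+.5)*3.3-.5)
```

```text
[-0.11641727 -0.07079109  0.2214168 ] [-0.002  0.004  0.005  0.001  0.003  0.002]
[[413.39116493 350.16698884]]
```

View pics/w4.png

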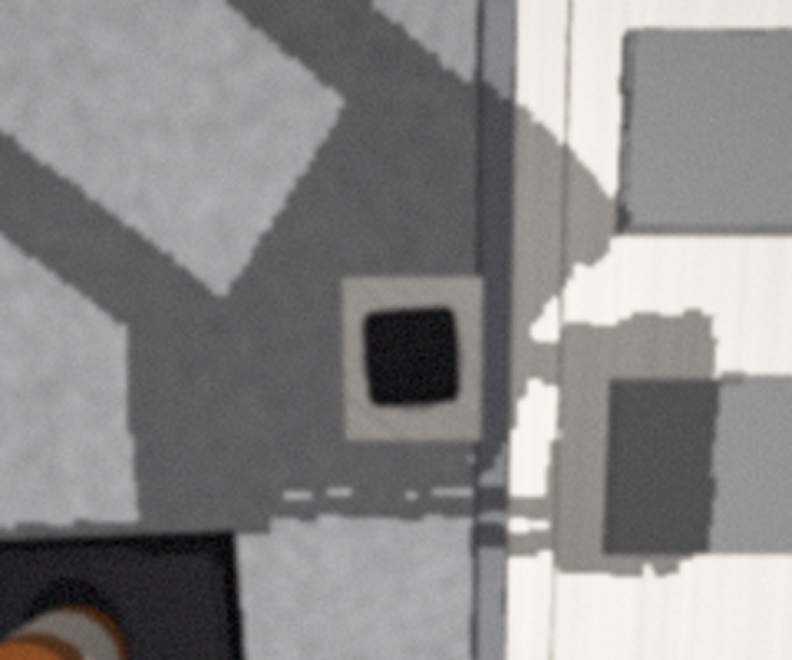

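Emit:
{"name": "send_rows", "arguments": {"targets": [[[3, -0.1, 0, 0, 0, 1.4], [6, -0.2, 0, 0, 0, 2.8], [7.2, -0.2, 0, 0, 0, 4.2], [7.2, -0.2, 0, 0, 0, 5.6], [7.2, -0.2, 0, 0, 0, 7], [7.2, -0.2, 0, 0, 0, 8.4], [7.2, -0.2, 0, 0, 0, 9.8], [7.2, -0.2, 1, 0, 0, 11.2], [7.2, -0.2, 2, 0, 0, 12.6], [7.2, -0.2, 3, 0, 0, 14], [7.2, -0.2, 5, 0, 0, 15], [7.2, -0.2, 6, 0, 0, 15], [7.2, -0.2, 6, 0, 0, 15]]]}}

```text
time_s: 24.55
tcp_pos: [0.4683, -0.1342, 0.1586]
tool_rot: [-0.001, 1.0, 0.028, -0.001]
contact_force: [0.1, 1.2, 0.3]
finger_gap: 0.0869
gripper_force: 0.0
```

Run:
```python
from h import *
import pickle
c=pickle.load(open("w4.pkl","rb"))
P=toP(w(c,unc([(411,356)],130,0,3.3),[.096])); print(P)
s=read_state(); print(toP(s["tcp_pos"]))
rel(toW((P[0][0],P[0][1],.083)),-86.9)
```

```text
[[-0.11860595  0.00158341  0.096     ]]
[-0.12033548  0.00264972  0.15860875]
row [0.19 0.12 7.56] [-0.01  0.03  0.02]
```

Emit:
{"name": "send_rows", "arguments": {"targets": [[[0.2, 0.1, 3, 0, 0, 0], [0.2, 0.1, 6, 0, 0, 0], [0.2, 0.1, 7.6, 0, 0, 0], [0.2, 0.1, 7.6, 0, 0, 0], [0.2, 0.1, 7.6, 0, 0, 0]]]}}

```text
time_s: 25.05
tcp_pos: [0.4718, -0.1355, 0.085]
tool_rot: [0.0, 1.0, 0.028, 0.0]
contact_force: [0.1, -0.6, 0.6]
finger_gap: 0.0873
gripper_force: 0.0
```

Emit:
{"name": "send_rows", "arguments": {"targets": [[[0, 0, 0, 0, 0, 0], [0, 0, 0, 0, 0, 0], [0, 0, 0, 0, 0, 0], [0, 0, 0, 0, 0, 0], [0, 0, 0, 0, 0, 0], [0, 0, 0, 0, 0, 0], [0, 0, 0, 0, 0, 0], [0, 0, 0, 0, 0, 0], [0, 0, 0, 0, 0, 0], [0, 0, 0, 0, 0, 0], [0, 0, 0, 0, 0, 0], [0, 0, 0, 0, 0, 0]]], "fingers": 1}}

```text
time_s: 26.25
tcp_pos: [0.471, -0.1351, 0.084]
tool_rot: [-0.0, 1.0, 0.027, -0.0]
contact_force: [0.2, 0.7, -0.4]
finger_gap: 0.0243
gripper_force: 29.5
```

Run:
```python
from h import *
s=read_state(); print(toP(s["tcp_pos"]),s["moment"])
rel(toW((-.020,-.208,.15)),-86.9)
```

```text
[-0.11764158  0.00151601  0.08397947] [-0.10447823  0.19712205  0.00983034]
row [ 9.77 20.95 -6.6 ] [-0.  0. -0.]
```

Emit:
{"name": "send_rows", "arguments": {"targets": [[[0, 0, -1.5, 0, 0, 0], [0, 0, -3, 0, 0, 0], [0, 0, -5, 0, 0, 0], [0, 0, -6.6, 0, 0, 0], [1, 3, -6.6, 0, 0, 0], [2.5, 6.5, -6.6, 0, 0, 0], [4, 10, -6.6, 0, 0, 0], [5.5, 13.5, -6.6, 0, 0, 0], [7, 17, -6.6, 0, 0, 0], [8.4, 20, -6.6, 0, 0, 0], [8.4, 21, -6.6, 0, 0, 0], [8.4, 21, -6.6, 0, 0, 0], [8.4, 21, -6, 0, 0, 0], [8.4, 21, -5.5, 0, 0, 0], [8.4, 21, -5.2, 0, 0, 0], [8.4, 21, -5.2, 0, 0, 0]]]}}

```text
time_s: 27.85
tcp_pos: [0.5658, -0.3391, 0.1352]
tool_rot: [-0.001, 1.0, 0.027, -0.001]
contact_force: [0.2, 0.5, -0.7]
finger_gap: 0.0239
gripper_force: 29.7
```

Run:
```python
from h import *
s=read_state(); print(toP(s["tcp_pos"]),s["moment"],s["contact_force"],s["finger_gap"])
im=camera("side");crop("pics/s2.png",im,215,230,140,110,5.6)
```

```text
[-0.03404936 -0.20722588  0.13518436] [-0.02830743  0.18026992 -0.00238968] [ 0.15781423  0.52571002 -0.69070903] 0.02394198352032713
```

View pics/s2.png

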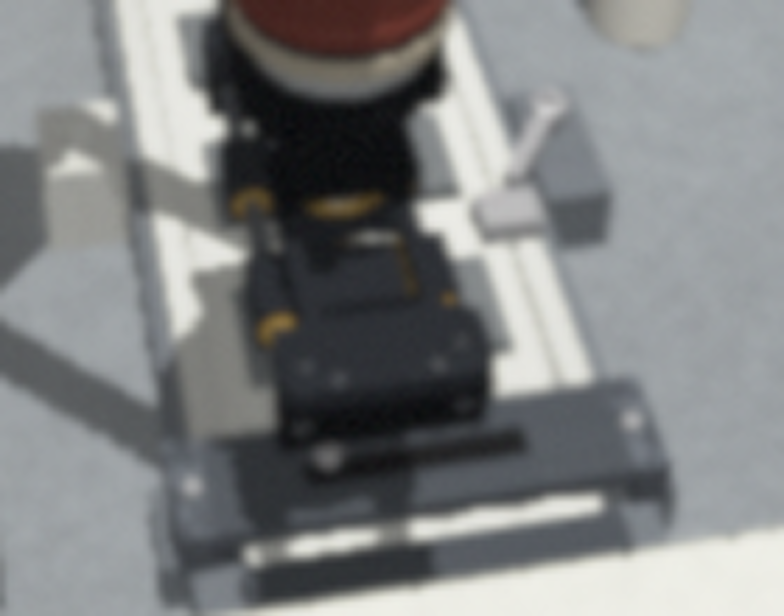

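The pin tip shows at (325,458), over the left end of the slot (310,465)–(523,440). Lowering it gently.

Emit:
{"name": "send_rows", "arguments": {"targets": [[[0, 0.1, 0, 0, 0, 0], [0, 0.1, 0.2, 0, 0, 0], [0, 0.1, 0.4, 0, 0, 0], [0, 0.1, 0.6, 0, 0, 0], [0, 0.1, 0.6, 0, 0, 0]]]}}

```text
time_s: 28.4
tcp_pos: [0.5661, -0.3411, 0.1295]
tool_rot: [-0.0, 1.0, 0.027, -0.0]
contact_force: [0.5, 0.2, -1.1]
finger_gap: 0.024
gripper_force: 29.7
```

Emit:
{"name": "send_rows", "arguments": {"targets": [[[0, 0, 0.2, 0, 0, 0], [0, 0, 0.4, 0, 0, 0], [0, 0, 0.6, 0, 0, 0], [0, 0, 0.6, 0, 0, 0]]]}}

```text
time_s: 28.8
tcp_pos: [0.5661, -0.3411, 0.1235]
tool_rot: [-0.0, 1.0, 0.027, -0.0]
contact_force: [1.3, -1.1, -0.6]
finger_gap: 0.0238
gripper_force: 29.7
```

Emit:
{"name": "send_rows", "arguments": {"targets": [[[0, 0, 0.3, 0, 0, 0], [0, 0, 0.6, 0, 0, 0], [0, 0, 0.9, 0, 0, 0], [0, 0, 1.2, 0, 0, 0], [0, 0, 1.4, 0, 0, 0], [0, 0, 1.5, 0, 0, 0], [0, 0, 1.5, 0, 0, 0]]]}}

```text
time_s: 29.5
tcp_pos: [0.5663, -0.3412, 0.1088]
tool_rot: [-0.0, 1.0, 0.027, -0.0]
contact_force: [0.4, -0.1, -1.1]
finger_gap: 0.0238
gripper_force: 29.7
```

Emit:
{"name": "send_rows", "arguments": {"targets": [[[0, 0, 0.1, 0, 0, 0], [0, 0, 0.1, 0, 0, 0]]]}}

```text
time_s: 29.7
tcp_pos: [0.5664, -0.3413, 0.1081]
tool_rot: [0.0, 1.0, 0.027, 0.0]
contact_force: [0.5, -0.6, -0.5]
finger_gap: 0.0237
gripper_force: 29.7
```

Emit:
{"name": "send_rows", "arguments": {"targets": [[[0, 0, 0.1, 0, 0, 0], [0, 0, 0.1, 0, 0, 0]]]}}

```text
time_s: 29.9
tcp_pos: [0.5667, -0.3415, 0.1079]
tool_rot: [0.0, 1.0, 0.027, 0.0]
contact_force: [-1.6, 1.8, 4.3]
finger_gap: 0.0241
gripper_force: 29.7
```

Emit:
{"name": "send_rows", "arguments": {"targets": [[[0, 0, 0.1, 0, 0, 0], [0, 0, 0.1, 0, 0, 0]]]}}

```text
time_s: 30.1
tcp_pos: [0.5669, -0.3417, 0.1078]
tool_rot: [0.001, 1.0, 0.027, 0.001]
contact_force: [-2.8, 1.9, 8.4]
finger_gap: 0.024
gripper_force: 29.9
```

Emit:
{"name": "send_rows", "arguments": {"targets": [[[0.15, 0, 0, 0, 0, 0], [0.3, 0, 0, 0, 0, 0], [0.45, 0, 0, 0, 0, 0], [0.6, 0, 0, 0, 0, 0], [0.75, 0, 0, 0, 0, 0], [0.9, 0, 0, 0, 0, 0], [0.9, 0, 0, 0, 0, 0]]]}}

```text
time_s: 30.8
tcp_pos: [0.5758, -0.3418, 0.1078]
tool_rot: [0.001, 1.0, 0.027, 0.001]
contact_force: [-2.1, 0.0, 7.1]
finger_gap: 0.0241
gripper_force: 29.9
```

Emit:
{"name": "send_rows", "arguments": {"targets": [[[0.15, 0, 0, 0, 0, 0], [0.3, 0, 0, 0, 0, 0], [0.45, 0, 0, 0, 0, 0], [0.6, 0, 0, 0, 0, 0], [0.75, 0, 0, 0, 0, 0], [0.9, 0, 0, 0, 0, 0], [0.9, 0, 0, 0, 0, 0]]]}}

```text
time_s: 31.5
tcp_pos: [0.5844, -0.3402, 0.1056]
tool_rot: [-0.0, 1.0, 0.027, -0.0]
contact_force: [1.3, -0.3, -0.0]
finger_gap: 0.0236
gripper_force: 29.9
```

Dropped (z .1056, force gone). Pressing on down.

Emit:
{"name": "send_rows", "arguments": {"targets": [[[0, 0, 0.1, 0, 0, 0], [0, 0, 0.2, 0, 0, 0], [0, 0, 0.3, 0, 0, 0], [0, 0, 0.3, 0, 0, 0]]]}}

```text
time_s: 31.9
tcp_pos: [0.5849, -0.3402, 0.103]
tool_rot: [0.0, 1.0, 0.027, 0.001]
contact_force: [2.6, -0.1, -0.8]
finger_gap: 0.0234
gripper_force: 29.9
```

Emit:
{"name": "send_rows", "arguments": {"targets": [[[0, 0, 0.1, 0, 0, 0], [0, 0, 0.2, 0, 0, 0], [0, 0, 0.3, 0, 0, 0], [0, 0, 0.3, 0, 0, 0]]]}}

```text
time_s: 32.3
tcp_pos: [0.5849, -0.3403, 0.1002]
tool_rot: [0.0, 1.0, 0.027, 0.001]
contact_force: [5.5, 1.3, -0.2]
finger_gap: 0.0236
gripper_force: 29.9
```

Emit:
{"name": "send_rows", "arguments": {"targets": [[[0.1, 0, 0.1, 0, 0, 0], [0.1, 0, 0.2, 0, 0, 0], [0.1, 0, 0.4, 0, 0, 0], [0.1, 0, 0.4, 0, 0, 0]]]}}

```text
time_s: 32.7
tcp_pos: [0.5852, -0.3402, 0.0955]
tool_rot: [-0.0, 1.0, 0.027, -0.0]
contact_force: [4.3, 0.3, -1.6]
finger_gap: 0.0237
gripper_force: 29.9
```

Emit:
{"name": "send_rows", "arguments": {"targets": [[[0, 0, 0.2, 0, 0, 0], [0, 0, 0.4, 0, 0, 0], [0, 0, 0.6, 0, 0, 0], [0, 0, 0.6, 0, 0, 0]]]}}

```text
time_s: 33.1
tcp_pos: [0.5853, -0.3402, 0.0896]
tool_rot: [-0.0, 1.0, 0.027, -0.0]
contact_force: [4.7, 0.2, -2.8]
finger_gap: 0.0238
gripper_force: 29.9
```

Emit:
{"name": "send_rows", "arguments": {"targets": [[[0, 0, 0.2, 0, 0, 0], [0, 0, 0.4, 0, 0, 0], [0, 0, 0.5, 0, 0, 0], [0, 0, 0.5, 0, 0, 0]]]}}

```text
time_s: 33.5
tcp_pos: [0.5853, -0.3402, 0.0848]
tool_rot: [-0.0, 1.0, 0.027, -0.0]
contact_force: [4.4, -1.0, -2.0]
finger_gap: 0.0234
gripper_force: 29.9
```

Emit:
{"name": "send_rows", "arguments": {"targets": [[[0, 0, 0.1, 0, 0, 0], [0, 0, 0.15, 0, 0, 0], [0, 0, 0.15, 0, 0, 0]]]}}

```text
time_s: 33.8
tcp_pos: [0.5854, -0.3403, 0.084]
tool_rot: [0.0, 1.0, 0.027, 0.0]
contact_force: [2.1, 2.4, 4.2]
finger_gap: 0.0238
gripper_force: 29.9
```

Emit:
{"name": "send_rows", "arguments": {"targets": [[[0, 0, 0, 0, 0, 0], [0, 0, 0, 0, 0, 0], [0, 0, 0, 0, 0, 0], [0, 0, 0, 0, 0, 0], [0, 0, 0, 0, 0, 0], [0, 0, 0, 0, 0, 0], [0, 0, 0, 0, 0, 0], [0, 0, -2, 0, 0, 0], [0, 0, -6, 0, 0, 0], [0, 0, -11, 0, 0, 0], [0, 0, -16, 0, 0, 0], [0, 0, -20, 0, 0, 0], [0, 0, -20, 0, 0, 0]]], "fingers": -1}}

```text
time_s: 35.1
tcp_pos: [0.5881, -0.3422, 0.2931]
tool_rot: [0.004, 1.0, 0.027, 0.006]
contact_force: [0.9, -0.0, -0.0]
finger_gap: 0.0867
gripper_force: 0.0
```

Run:
```python
from h import *
s=read_state(); print(s["tcp_pos"],toP(s["tcp_pos"]))
im=camera("top"); c=get_calibration("top")
g=im.astype(int); m=((g.min(2)>150)&(g.max(2)-g.min(2)<40)).astype(np.uint8)
m[:, :110]=0; m[:,195:]=0; m[:150]=0
m=cv2.morphologyEx(m,cv2.MORPH_CLOSE,np.ones((9,9)))
for k in cv2.findContours(m,0,2)[0]:
    if cv2.contourArea(k)<200: continue
    b=cv2.boxPoints(cv2.minAreaRect(k)); W=w(c,b,[.012]*4); e=W[1]-W[0];f=W[2]-W[1]
    print(W.mean(0).round(4),np.linalg.norm(e).round(4),np.linalg.norm(f).round(4),np.degrees(np.arctan2(e[1],e[0])),np.degrees(np.arctan2(f[1],f[0])), b.mean(0))
# row to a pose viewing first case: TCP with tool y along case width
rel((.50,.28,.26),-91)
```

```text
[ 0.5881104  -0.34223136  0.293082  ] [-0.01194988 -0.21159476  0.293082  ]
[0.5269 0.3498 0.012 ] 0.3052 0.4212 -88.92972548531266 -178.1215411874999 [152.32227 209.48961]
row [ -5.35 -62.54   2.5 ] [ 0.05 -0.07  0.68]
```

Run:
```python
from h import *
im=camera("top"); crop("pics/t3.png",im,75,130,360,165,2.2)
```

```text
(no output)
```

View pics/t3.png

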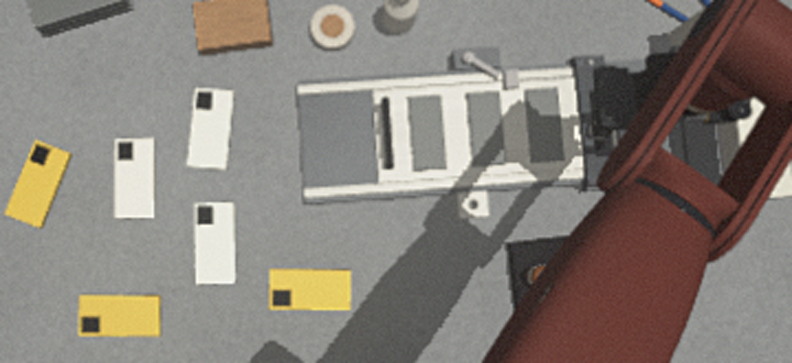

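Emit:
{"name": "send_rows", "arguments": {"targets": [[[-8, -22, 1.3, 0, 0, 0.5], [-16, -44, 1.3, 0, 0, 0.5], [-22.4, -63.5, 1.3, 0, 0, 0.5], [-22.4, -63.5, 1.3, 0, 0, 0.5], [-22.4, -63.5, 1.3, 0, 0, 0.5], [-22.4, -63.5, 1.3, 0, 0, 0.5], [-22.4, -63.5, 1.3, 0, 0, 0.5], [-22.4, -63.5, 1.3, 0, 0, 0.5], [-22.4, -63.5, 1.3, 0, 0, 0.5], [-22.4, -63.5, 1.3, 0, 0, 0.5], [-22.4, -63.5, 1.3, 0, 0, 0.5], [-22.4, -63.5, 1.3, 0, 0, 0.5], [-22.4, -63.5, 1.3, 0, 0, 0.5], [-22.4, -63.5, 1.3, 0, 0, 0.5], [-22.4, -63.5, 1.3, 0, 0, 0.5], [-22.4, -63.5, 1.3, 0, 0, 0.5], [-22.4, -63.5, 1.3, 0, 0, 0.5], [-22.4, -63.5, 1.3, 0, 0, 0.5], [-22.4, -63.5, 1.3, 0, 0, 0.5], [-22.4, -63.5, 1.3, 0, 0, 0.5]]]}}

```text
time_s: 37.2
tcp_pos: [0.3278, 0.2811, 0.2706]
tool_rot: [-0.0, 1.0, 0.0, 0.0]
contact_force: [-0.0, 1.1, -0.1]
finger_gap: 0.0873
gripper_force: 0.0
```

```bash
cat >> h.py <<'E'
def cases(c,im,z=.012):
    g=cv2.GaussianBlur(im,(3,3),0).astype(int); m=((g.min(2)>165)&(g.max(2)-g.min(2)<45)).astype(np.uint8)
    out=[]
    for k in cv2.findContours(m,cv2.RETR_EXTERNAL,cv2.CHAIN_APPROX_NONE)[0]:
        if len(k)<60: continue
        h=k[:,0,:].astype(float); W=w(c,h,[z]*len(h))[:,:2]*1000
        (cx,cy),(a,b),an=cv2.minAreaRect(W.astype(np.float32))
        if a<b: a,b,an=b,a,an+90
        an=(an+90)%180-90
        out.append((cx/1000,cy/1000,a,b,an)); print("case?",np.round([cx/1000,cy/1000],4),"LxW",round(a,1),round(b,1),"yaw",round(an,2))
    return out
E
python3 - <<'E'
from h import *
s=read_state(); c=get_calibration("wrist"); im=camera("wrist"); print(s["tcp_pos"],s["dq"].round(3)); cases(c,im)
cv2.imwrite("pics/w5.png",cv2.resize(im[:,:,::-1],(800,600)))
E
```

```text
[0.32778873 0.28112163 0.27059476] [ 0.006 -0.001 -0.001 -0.002  0.001  0.001]
case? [0.4165 0.2784] LxW 131.3 67.3 yaw 1.29
case? [0.5031 0.0524] LxW 137.3 15.1 yaw -87.09
case? [0.4904 0.4084] LxW 67.3 65.3 yaw 0.96
```

View pics/w5.png

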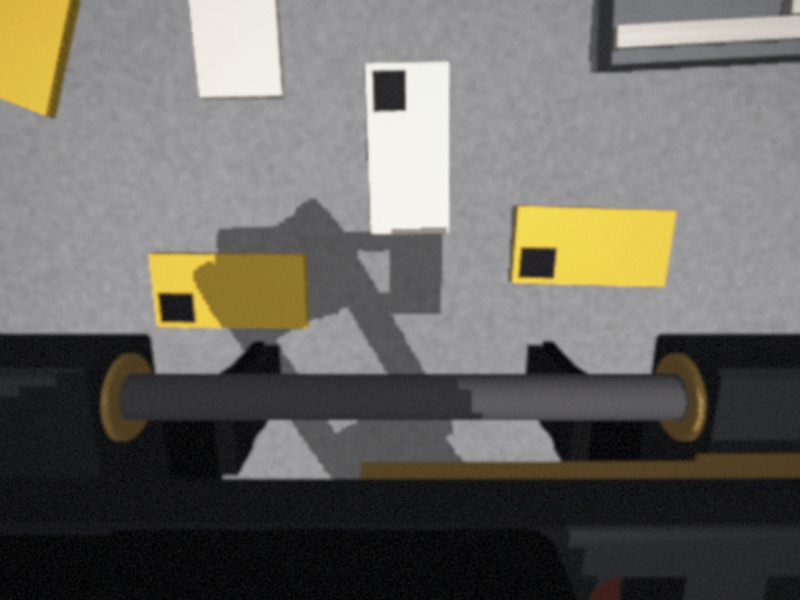

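Emit:
{"name": "send_rows", "arguments": {"targets": [[[4, 0.2, 4, 0, 0, 0], [8, 0.3, 8, 0, 0, 0], [8.7, 0.3, 12, 0, 0, 0], [8.7, 0.3, 16, 0, 0, 0], [8.7, 0.3, 20, 0, 0, 0], [8.7, 0.3, 23, 0, 0, 0], [8.7, 0.3, 24.5, 0, 0, 0], [8.7, 0.3, 24.8, 0, 0, 0], [8.7, 0.3, 24.8, 0, 0, 0], [8.7, 0.3, 24.8, 0, 0, 0]]], "fingers": -1}}

```text
time_s: 38.25
tcp_pos: [0.4155, 0.2793, 0.0238]
tool_rot: [-0.0, 1.0, 0.001, 0.001]
contact_force: [-0.2, 0.5, 0.4]
finger_gap: 0.0871
gripper_force: 0.0
```

Emit:
{"name": "send_rows", "arguments": {"targets": [[[0, 0, 0, 0, 0, 0], [0, 0, 0, 0, 0, 0], [0, 0, 0, 0, 0, 0], [0, 0, 0, 0, 0, 0], [0, 0, 0, 0, 0, 0], [0, 0, 0, 0, 0, 0]]], "fingers": 1}}

```text
time_s: 38.85
tcp_pos: [0.4146, 0.2789, 0.023]
tool_rot: [-0.0, 1.0, 0.001, 0.0]
contact_force: [-0.9, -1.1, 4.0]
finger_gap: 0.0638
gripper_force: 30.0
```

Run:
```python
from h import *
for n,p in enumerate([(.0015,-.127,.14),(.0015,-.032,.14),(.0015,.063,.14)]): print(n,toW(p).round(4)); rel(toW(p),-87)
```

```text
0 [ 0.597 -0.257  0.14 ]
row [ 18.14  53.63 -11.7 ] [-0.   -0.   -0.48]
1 [ 0.5918 -0.1622  0.14  ]
row [ 17.64  44.14 -11.7 ] [-0.   -0.   -0.48]
2 [ 0.5867 -0.0673  0.14  ]
row [ 17.15  34.66 -11.7 ] [-0.   -0.   -0.48]
```

Emit:
{"name": "send_rows", "arguments": {"targets": [[[0, 0, -2, 0, 0, 0], [0, 0, -5, 0, 0, 0], [0, 0, -9, 0, 0, 0], [1, 2, -11.7, 0, 0, -0.1], [2.5, 5.5, -11.7, 0, 0, -0.2], [4, 9.5, -11.7, 0, 0, -0.3], [5.5, 13.5, -11.7, 0, 0, -0.4], [7, 17.5, -11.7, 0, 0, -0.48], [8.5, 21.5, -11.7, 0, 0, -0.48], [10, 25.5, -11.7, 0, 0, -0.48], [11.5, 29.5, -11.7, 0, 0, -0.48], [13, 33.5, -11.7, 0, 0, -0.48], [14.5, 37.5, -11.7, 0, 0, -0.48], [16, 41.5, -11.7, 0, 0, -0.48], [17, 45.5, -11.7, 0, 0, -0.48], [18.1, 49.5, -11.7, 0, 0, -0.48], [18.1, 53.6, -11.7, 0, 0, -0.48], [18.1, 53.6, -11.7, 0, 0, -0.48], [18.1, 53.6, -9, 0, 0, -0.48], [18.1, 53.6, -6.5, 0, 0, -0.48]]]}}

```text
time_s: 40.85
tcp_pos: [0.5965, -0.257, 0.0872]
tool_rot: [0.0, 1.0, 0.026, 0.001]
contact_force: [0.4, -0.3, -1.3]
finger_gap: 0.0638
gripper_force: 30.0
```

Emit:
{"name": "send_rows", "arguments": {"targets": [[[0, 0, 0, 0, 0, 0], [0, 0, 0, 0, 0, 0]]]}}

```text
time_s: 41.05
tcp_pos: [0.5958, -0.2559, 0.0869]
tool_rot: [-0.001, 1.0, 0.026, -0.001]
contact_force: [0.7, -1.0, 0.4]
finger_gap: 0.0638
gripper_force: 30.0
```

Run:
```python
from h import *
s=read_state();print(toP(s["tcp_pos"]),s["finger_gap"],s["contact_force"]); rel(toW((.0015,-.127,.063)),-87)
```

```text
[ 0.00035704 -0.12584012  0.08694911] 0.06378946887694797 [ 0.73069203 -0.99012715  0.43853069]
row [0.12 0.12 2.39] [-0.01  0.02 -0.  ]
```

Emit:
{"name": "send_rows", "arguments": {"targets": [[[0.1, 0.1, 0.5, 0, 0, 0], [0.1, 0.1, 1, 0, 0, 0], [0.1, 0.1, 1.3, 0, 0, 0], [0.1, 0.1, 1.6, 0, 0, 0], [0.1, 0.1, 1.8, 0, 0, 0], [0.1, 0.1, 1.8, 0, 0, 0]]]}}

```text
time_s: 41.65
tcp_pos: [0.5971, -0.2576, 0.0692]
tool_rot: [-0.0, 1.0, 0.026, -0.0]
contact_force: [-0.6, 1.0, -0.5]
finger_gap: 0.0635
gripper_force: 30.0
```

Emit:
{"name": "send_rows", "arguments": {"targets": [[[0, 0, 0.2, 0, 0, 0], [0, 0, 0.4, 0, 0, 0], [0, 0, 0.6, 0, 0, 0], [0, 0, 0.6, 0, 0, 0]]]}}

```text
time_s: 42.05
tcp_pos: [0.5972, -0.2577, 0.0632]
tool_rot: [-0.0, 1.0, 0.026, -0.0]
contact_force: [0.4, 0.4, -0.6]
finger_gap: 0.0632
gripper_force: 30.0
```

Emit:
{"name": "send_rows", "arguments": {"targets": [[[0, 0, 0, 0, 0, 0], [0, 0, 0, 0, 0, 0], [0, 0, 0, 0, 0, 0], [0, 0, -1, 0, 0, 0], [0, 0, -3, 0, 0, 0], [0, 0, -7, 0, 0, 0], [-1, -5, -12, 0, 0, 0.2], [-2, -10, -17, 0, 0, 0.4], [-3, -15, -20.7, 0, 0, 0.6], [-4, -25, -20.7, 0, 0, 0.8], [-5.8, -54.7, -20.7, 0, 0, 1.17], [-5.8, -54.7, -20.7, 0, 0, 1.17], [-5.8, -54.7, -20.7, 0, 0, 1.17], [-5.8, -54.7, -20.7, 0, 0, 1.17], [-5.8, -54.7, -20.7, 0, 0, 1.17], [-5.8, -54.7, -20.7, 0, 0, 1.17], [-5.8, -54.7, -20.7, 0, 0, 1.17], [-5.8, -54.7, -20.7, 0, 0, 1.17], [-5.8, -54.7, -20.7, 0, 0, 1.17], [-5.8, -54.7, -20.7, 0, 0, 1.17]]], "fingers": -0.66}}

```text
time_s: 44.05
tcp_pos: [0.5106, 0.2863, 0.2712]
tool_rot: [0.0, 0.999, -0.034, 0.0]
contact_force: [0.4, -0.2, 0.0]
finger_gap: 0.0723
gripper_force: 0.0
```

Emit:
{"name": "send_rows", "arguments": {"targets": [[[0, 0, 0, 0, 0, 0], [0, 0, 0, 0, 0, 0], [0, 0, 0, 0, 0, 0]]], "fingers": -1}}

```text
time_s: 44.35
tcp_pos: [0.5114, 0.2842, 0.2706]
tool_rot: [0.0, 0.999, -0.036, 0.0]
contact_force: [0.4, -0.2, -0.8]
finger_gap: 0.0849
gripper_force: 0.0
```

Run:
```python
from h import *
s=read_state(); c=get_calibration("wrist"); im=camera("wrist"); print(s["tcp_pos"],s["dq"].round(3)); o=cases(c,im)
cs=[k for k in o if abs(k[2]-130)<5 and abs(k[3]-65)<5]
# tool-x bias of wrist view about +1.7 mm
for k in cs: rel((k[0]-.0017,k[1],.023),k[4]-90)
```

```text
[0.51139795 0.28417456 0.27062501] [ 0.003  0.001 -0.001  0.002 -0.001  0.001]
case? [0.3418 0.2298] LxW 70.9 36.6 yaw 85.76
case? [0.4426 0.3578] LxW 69.7 45.8 yaw 85.84
case? [0.4999 0.3091] LxW 33.2 19.7 yaw 3.37
case? [0.5326 0.6108] LxW 23.8 16.4 yaw 76.02
case? [ 0.5829 -0.0261] LxW 93.9 16.4 yaw 6.67
case? [0.6672 0.2255] LxW 30.7 18.6 yaw -53.33
case? [0.5804 0.0432] LxW 195.8 166.4 yaw 3.42
case? [0.5609 0.2883] LxW 639.6 292.3 yaw 85.82
```

```bash
sed -i 's/def cases(c,im,z=.012):/def cases(c,im,z=.012,th=165):/; s/g.min(2)>165/g.min(2)>th/' h.py
python3 - <<'E'
from h import *
s=read_state(); c=get_calibration("wrist"); im=camera("wrist"); np.save("c5.npy",im)
for th in (190,205,220):
    print(th); o=cases(c,im,th=th)
    for k in o:
        if abs(k[2]-130)<6 and abs(k[3]-65)<5: rel((k[0]-.0017,k[1],.023),k[4]-90)
E
```

```text
190
case? [0.4956 0.4393] LxW 131.8 65.4 yaw 1.02
case? [0.532  0.0407] LxW 166.2 96.9 yaw -86.33
case? [ 0.5826 -0.0266] LxW 93.0 15.2 yaw 6.68
case? [0.6026 0.2858] LxW 131.2 66.0 yaw -5.26
case? [ 0.6257 -0.0149] LxW 74.0 25.7 yaw 2.7
case? [0.6692 0.0534] LxW 155.2 14.8 yaw -86.91
row [ -2.85 -15.31  24.76] [ 0.   -0.   -0.86]
row [ 8.93 -0.78 24.76] [ 0.   -0.    0.19]
205
case? [0.4955 0.4391] LxW 129.9 63.8 yaw 1.06
case? [0.5129 0.0394] LxW 165.8 57.2 yaw -86.33
case? [ 0.5831 -0.0265] LxW 91.5 15.2 yaw 6.68
case? [0.6022 0.2854] LxW 130.0 64.8 yaw -5.54
case? [ 0.6521 -0.0136] LxW 25.0 20.4 yaw -83.53
case? [0.6697 0.053 ] LxW 154.0 13.8 yaw -86.43
row [ -2.86 -15.29  24.76] [ 0.   -0.   -0.86]
row [ 8.89 -0.73 24.76] [ 0.   -0.    0.24]
220
case? [0.4912 0.0375] LxW 164.7 12.2 yaw -86.85
case? [ 0.5156 -0.026 ] LxW 33.9 23.7 yaw -88.05
case? [0.4957 0.439 ] LxW 129.0 62.3 yaw 0.89
case? [ 0.5585 -0.03  ] LxW 39.3 13.9 yaw 6.75
case? [0.6025 0.2859] LxW 128.6 63.3 yaw -5.06
case? [0.6677 0.084 ] LxW 91.7 12.4 yaw -86.44
row [ -2.84 -15.28  24.76] [ 0.   -0.   -0.84]
row [ 8.92 -0.79 24.76] [ 0.   -0.    0.15]
```

Emit:
{"name": "send_rows", "arguments": {"targets": [[[4, -0.4, 4, 0, 0, 0.2], [8, -0.7, 8, 0, 0, 0.2], [8.9, -0.75, 12, 0, 0, 0.2], [8.9, -0.75, 16, 0, 0, 0.2], [8.9, -0.75, 20, 0, 0, 0.2], [8.9, -0.75, 23, 0, 0, 0.2], [8.9, -0.75, 24.5, 0, 0, 0.2], [8.9, -0.75, 24.8, 0, 0, 0.2], [8.9, -0.75, 24.8, 0, 0, 0.2], [8.9, -0.75, 24.8, 0, 0, 0.2]]], "fingers": -1}}

```text
time_s: 45.45
tcp_pos: [0.602, 0.2872, 0.025]
tool_rot: [-0.001, 0.999, -0.046, 0.002]
contact_force: [0.1, 0.4, 0.1]
finger_gap: 0.0869
gripper_force: 0.0
```

Emit:
{"name": "send_rows", "arguments": {"targets": [[[0, 0, 0, 0, 0, 0], [0, 0, 0, 0, 0, 0], [0, 0, 0, 0, 0, 0], [0, 0, 0, 0, 0, 0], [0, 0, 0, 0, 0, 0], [0, 0, 0, 0, 0, 0]]], "fingers": 1}}

```text
time_s: 46.05
tcp_pos: [0.6005, 0.2867, 0.023]
tool_rot: [-0.0, 0.999, -0.046, 0.0]
contact_force: [-1.1, -0.7, 3.9]
finger_gap: 0.0638
gripper_force: 30.0
```

Run:
```python
from h import *
print(read_state()["tcp_pos"])
rel(toW((.0005,-.0325,.14)),-87)
```

```text
[0.60050753 0.28671388 0.02303202]
row [  3.15  44.84 -11.7 ] [-0.   -0.   -1.37]
```

Emit:
{"name": "send_rows", "arguments": {"targets": [[[0, 0, -2, 0, 0, 0], [0, 0, -5, 0, 0, 0], [0, 0, -9, 0, 0, 0], [0.5, 2, -11.7, 0, 0, -0.2], [1, 5.5, -11.7, 0, 0, -0.5], [1.5, 9.5, -11.7, 0, 0, -0.8], [2, 13.5, -11.7, 0, 0, -1.1], [2.5, 17.5, -11.7, 0, 0, -1.37], [3, 21.5, -11.7, 0, 0, -1.37], [3.2, 25.5, -11.7, 0, 0, -1.37], [3.2, 29.5, -11.7, 0, 0, -1.37], [3.2, 33.5, -11.7, 0, 0, -1.37], [3.2, 37.5, -11.7, 0, 0, -1.37], [3.2, 41.5, -11.7, 0, 0, -1.37], [3.2, 44.8, -11.7, 0, 0, -1.37], [3.2, 44.8, -11.7, 0, 0, -1.37], [3.2, 44.8, -9, 0, 0, -1.37], [3.2, 44.8, -6.5, 0, 0, -1.37], [3.2, 44.8, -6.3, 0, 0, -1.37], [3.2, 44.8, -6.3, 0, 0, -1.37]]]}}

```text
time_s: 48.05
tcp_pos: [0.5906, -0.1614, 0.0848]
tool_rot: [-0.001, 1.0, 0.026, -0.001]
contact_force: [-0.1, 0.8, -0.7]
finger_gap: 0.0638
gripper_force: 30.0
```

Run:
```python
from h import *
s=read_state();print(toP(s["tcp_pos"]),s["finger_gap"],s["contact_force"]); rel(toW((.0017,-.0325,.063)),-87)
```

```text
[ 0.00031994 -0.03118112  0.08476935] 0.06384557628412284 [-0.08298822  0.78462813 -0.65974897]
row [0.14 0.13 2.18] [-0.01  0.02  0.  ]
```

Emit:
{"name": "send_rows", "arguments": {"targets": [[[0.1, 0.1, 0.5, 0, 0, 0], [0.1, 0.1, 0.9, 0, 0, 0], [0.1, 0.1, 1.2, 0, 0, 0], [0.1, 0.1, 1.5, 0, 0, 0], [0.1, 0.1, 1.7, 0, 0, 0], [0.1, 0.1, 1.7, 0, 0, 0]]]}}

```text
time_s: 48.65
tcp_pos: [0.5923, -0.1633, 0.0685]
tool_rot: [-0.0, 1.0, 0.026, 0.0]
contact_force: [-0.4, 1.5, 0.0]
finger_gap: 0.0636
gripper_force: 30.0
```

Emit:
{"name": "send_rows", "arguments": {"targets": [[[0, 0, 0.2, 0, 0, 0], [0, 0, 0.4, 0, 0, 0], [0, 0, 0.5, 0, 0, 0], [0, 0, 0.5, 0, 0, 0]]]}}

```text
time_s: 49.05
tcp_pos: [0.5928, -0.1635, 0.0659]
tool_rot: [0.0, 1.0, 0.026, 0.0]
contact_force: [-5.7, 2.2, 14.0]
finger_gap: 0.0636
gripper_force: 30.0
```

Emit:
{"name": "send_rows", "arguments": {"targets": [[[0, 0, -0.3, 0, 0, 0], [0, 0, -0.5, 0, 0, 0], [-0.15, 0, -0.5, 0, 0, 0], [-0.15, 0, -0.5, 0, 0, 0]]]}}

```text
time_s: 49.45
tcp_pos: [0.5903, -0.1633, 0.068]
tool_rot: [-0.0, 1.0, 0.026, -0.0]
contact_force: [-0.2, 0.2, -0.2]
finger_gap: 0.0636
gripper_force: 30.0
```

Emit:
{"name": "send_rows", "arguments": {"targets": [[[0, 0, 0.3, 0, 0, 0], [0, 0, 0.5, 0, 0, 0], [0, 0, 0.6, 0, 0, 0], [0, 0, 0.6, 0, 0, 0]]]}}

```text
time_s: 49.85
tcp_pos: [0.5906, -0.1635, 0.0629]
tool_rot: [-0.0, 1.0, 0.026, -0.0]
contact_force: [-4.2, 0.5, 5.5]
finger_gap: 0.0635
gripper_force: 30.0
```

Emit:
{"name": "send_rows", "arguments": {"targets": [[[-0.05, 0, 0, 0, 0, 0], [-0.1, 0, 0.05, 0, 0, 0], [-0.1, 0, 0.05, 0, 0, 0]]]}}

```text
time_s: 50.15
tcp_pos: [0.5905, -0.1635, 0.0629]
tool_rot: [0.0, 1.0, 0.026, 0.001]
contact_force: [-1.7, 0.9, 5.4]
finger_gap: 0.0636
gripper_force: 30.0
```

Emit:
{"name": "send_rows", "arguments": {"targets": [[[0, 0, 0, 0, 0, 0], [0, 0, 0, 0, 0, 0], [0, 0, 0, 0, 0, 0], [0, 0, -1, 0, 0, 0], [0, 0, -3, 0, 0, 0], [0, 0, -7, 0, 0, 0], [-2, -5, -12, 0, 0, 0.2], [-4, -10, -17, 0, 0, 0.3], [-6, -15, -20.7, 0, 0, 0.3], [-9, -30, -20.7, 0, 0, 0.3], [-15.8, -61.2, -20.7, 0, 0, 0.3], [-15.8, -61.2, -20.7, 0, 0, 0.3], [-15.8, -61.2, -20.7, 0, 0, 0.3], [-15.8, -61.2, -20.7, 0, 0, 0.3], [-15.8, -61.2, -20.7, 0, 0, 0.3], [-15.8, -61.2, -20.7, 0, 0, 0.3], [-15.8, -61.2, -20.7, 0, 0, 0.3], [-15.8, -61.2, -20.7, 0, 0, 0.3], [-15.8, -61.2, -20.7, 0, 0, 0.3], [-15.8, -61.2, -20.7, 0, 0, 0.3]]], "fingers": -0.66}}

```text
time_s: 52.15
tcp_pos: [0.3983, 0.4432, 0.2701]
tool_rot: [-0.001, 1.0, 0.012, 0.0]
contact_force: [-0.2, -1.2, 0.4]
finger_gap: 0.0722
gripper_force: 0.0
```

Emit:
{"name": "send_rows", "arguments": {"targets": [[[0, 0, 0, 0, 0, 0], [0, 0, 0, 0, 0, 0], [0, 0, 0, 0, 0, 0], [0, 0, 0, 0, 0, 0]]], "fingers": -1}}

```text
time_s: 52.55
tcp_pos: [0.4008, 0.4384, 0.2692]
tool_rot: [0.0, 1.0, 0.009, 0.0]
contact_force: [-0.4, 0.2, 0.5]
finger_gap: 0.086
gripper_force: 0.0
```

Run:
```python
from h import *
s=read_state(); c=get_calibration("wrist"); im=camera("wrist"); np.save("c6.npy",im)
print(s["tcp_pos"],s["dq"].round(3))
for th in (170,190,205):
    print(th); o=cases(c,im,th=th)
    for k in o:
        if abs(k[2]-130)<6 and abs(k[3]-65)<5: rel((k[0]-.0017,k[1],.023),k[4]-90)
t=camera("top"); crop("pics/t4.png",t,75,130,360,165,2.2)
```

```text
[0.40080645 0.43835128 0.26917463] [-0.001  0.    -0.001  0.    -0.001  0.003]
170
case? [0.2385 0.3321] LxW 69.3 36.4 yaw -89.06
case? [0.2258 0.5323] LxW 103.6 54.4 yaw -88.84
case? [0.3345 0.4988] LxW 68.4 48.3 yaw -48.4
case? [0.5415 0.1663] LxW 35.9 14.3 yaw 47.47
case? [0.4512 0.3911] LxW 571.6 291.8 yaw -88.95
190
case? [0.4951 0.4362] LxW 133.2 71.7 yaw 0.89
205
case? [0.4953 0.4389] LxW 130.9 66.0 yaw 1.03
row [ 9.27  0.12 24.62] [ 0.   -0.    0.01]
```

View pics/t4.png

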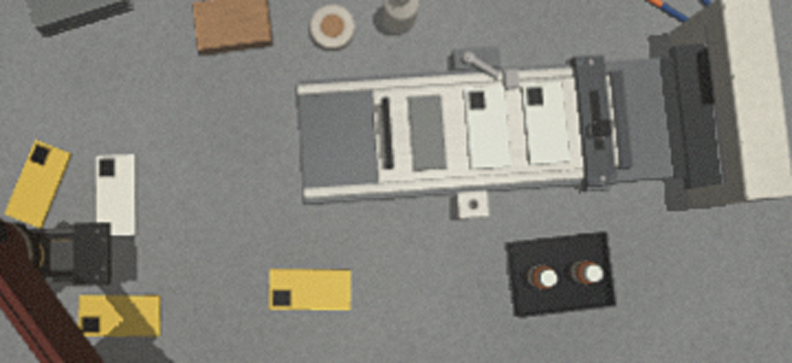

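Formers 0 and 1 hold cases, camera openings far (477,100) and (535,97). The third white case is at (115,195). The yellow ones, at (38,183) and (120,315), are left alone.

Emit:
{"name": "send_rows", "arguments": {"targets": [[[4, 0.1, 4, 0, 0, 0], [8, 0.1, 8, 0, 0, 0], [9.3, 0.1, 12, 0, 0, 0], [9.3, 0.1, 16, 0, 0, 0], [9.3, 0.1, 20, 0, 0, 0], [9.3, 0.1, 23, 0, 0, 0], [9.3, 0.1, 24.4, 0, 0, 0], [9.3, 0.1, 24.7, 0, 0, 0], [9.3, 0.1, 24.7, 0, 0, 0], [9.3, 0.1, 24.7, 0, 0, 0]]], "fingers": -1}}

```text
time_s: 53.65
tcp_pos: [0.4946, 0.4414, 0.0245]
tool_rot: [-0.001, 1.0, 0.01, 0.002]
contact_force: [0.8, -0.7, 0.8]
finger_gap: 0.0868
gripper_force: 0.0
```

Emit:
{"name": "send_rows", "arguments": {"targets": [[[0, 0, 0, 0, 0, 0], [0, 0, 0, 0, 0, 0], [0, 0, 0, 0, 0, 0], [0, 0, 0, 0, 0, 0], [0, 0, 0, 0, 0, 0], [0, 0, 0, 0, 0, 0]]], "fingers": 1}}

```text
time_s: 54.25
tcp_pos: [0.4933, 0.4405, 0.0224]
tool_rot: [-0.0, 1.0, 0.01, 0.0]
contact_force: [-0.7, -0.5, 3.4]
finger_gap: 0.0636
gripper_force: 30.0
```

Run:
```python
from h import *
print(read_state()["tcp_pos"])
rel(toW((.001,.0625,.14)),-87)
```

```text
[0.49332935 0.44049497 0.02244313]
row [  8.24  51.01 -11.76] [-0.  -0.  -0.3]
```

Emit:
{"name": "send_rows", "arguments": {"targets": [[[0, 0, -2, 0, 0, 0], [0, 0, -5, 0, 0, 0], [0, 0, -9, 0, 0, 0], [0.5, 2, -11.8, 0, 0, -0.1], [1, 5.5, -11.8, 0, 0, -0.2], [2, 9.5, -11.8, 0, 0, -0.3], [3, 13.5, -11.8, 0, 0, -0.3], [4, 17.5, -11.8, 0, 0, -0.3], [5, 21.5, -11.8, 0, 0, -0.3], [6, 25.5, -11.8, 0, 0, -0.3], [7, 29.5, -11.8, 0, 0, -0.3], [8, 33.5, -11.8, 0, 0, -0.3], [8.2, 37.5, -11.8, 0, 0, -0.3], [8.2, 41.5, -11.8, 0, 0, -0.3], [8.2, 45.5, -11.8, 0, 0, -0.3], [8.2, 49, -11.8, 0, 0, -0.3], [8.2, 51, -11.8, 0, 0, -0.3], [8.2, 51, -11.8, 0, 0, -0.3], [8.2, 51, -9, 0, 0, -0.3], [8.2, 51, -6.5, 0, 0, -0.3]]]}}

```text
time_s: 56.25
tcp_pos: [0.5862, -0.0673, 0.0869]
tool_rot: [-0.0, 1.0, 0.026, 0.001]
contact_force: [0.5, -0.0, -0.9]
finger_gap: 0.0636
gripper_force: 30.0
```

Emit:
{"name": "send_rows", "arguments": {"targets": [[[0, 0, 0, 0, 0, 0], [0, 0, 0, 0, 0, 0]]]}}

```text
time_s: 56.45
tcp_pos: [0.5852, -0.0669, 0.0868]
tool_rot: [-0.0, 1.0, 0.026, -0.001]
contact_force: [-0.2, -0.1, -1.2]
finger_gap: 0.0636
gripper_force: 30.0
```

Run:
```python
from h import *
s=read_state();print(toP(s["tcp_pos"]),s["finger_gap"],s["contact_force"]); rel(toW((.001,.0625,.0625)),-87)
```

```text
[6.78163894e-05 6.35142588e-02 8.67598129e-02] 0.0635582951214702 [-0.18899643 -0.10284941 -1.16217534]
row [0.1  0.1  2.43] [-0.01  0.01  0.  ]
```

Emit:
{"name": "send_rows", "arguments": {"targets": [[[0, 0.1, 0.5, 0, 0, 0], [0, 0.1, 1, 0, 0, 0], [0, 0.1, 1.4, 0, 0, 0], [0, 0.1, 1.7, 0, 0, 0], [0, 0.1, 1.9, 0, 0, 0], [0, 0.1, 1.9, 0, 0, 0]]]}}

```text
time_s: 57.05
tcp_pos: [0.5855, -0.0688, 0.0677]
tool_rot: [-0.0, 1.0, 0.026, -0.0]
contact_force: [0.0, -0.2, -0.5]
finger_gap: 0.0635
gripper_force: 30.0
```

Emit:
{"name": "send_rows", "arguments": {"targets": [[[0, 0, 0.2, 0, 0, 0], [0, 0, 0.4, 0, 0, 0], [0, 0, 0.5, 0, 0, 0], [0, 0, 0.5, 0, 0, 0]]]}}

```text
time_s: 57.45
tcp_pos: [0.5856, -0.0687, 0.0628]
tool_rot: [-0.0, 1.0, 0.026, -0.0]
contact_force: [-0.4, -0.3, -0.2]
finger_gap: 0.0636
gripper_force: 30.0
```

Seated without resistance. I'll release, retreat and check.

Emit:
{"name": "send_rows", "arguments": {"targets": [[[0, 0, 0.05, 0, 0, 0], [0, 0, 0.05, 0, 0, 0], [0, 0, 0.05, 0, 0, 0], [0, 0, 0.05, 0, 0, 0], [0, 0, -1, 0, 0, 0], [0, 0, -3, 0, 0, 0], [0, 0, -7, 0, 0, 0], [0, 0, -12, 0, 0, 0], [0, 0, -17, 0, 0, 0], [-4, -4, -20.7, 0, 0, 0], [-8, -9, -20.7, 0, 0, 0], [-11, -16, -20.7, 0, 0, 0], [-11, -28, -20.7, 0, 0, 0], [-11, -38, -20.7, 0, 0, 0], [-11, -38, -20.7, 0, 0, 0], [-11, -38, -20.7, 0, 0, 0], [-11, -38, -20.7, 0, 0, 0], [-11, -38, -20.7, 0, 0, 0], [-11, -38, -20.7, 0, 0, 0], [-11, -38, -20.7, 0, 0, 0]]], "fingers": -0.66}}

```text
time_s: 59.45
tcp_pos: [0.456, 0.305, 0.2705]
tool_rot: [0.0, 1.0, 0.027, 0.0]
contact_force: [0.6, 0.3, 0.5]
finger_gap: 0.0719
gripper_force: 0.0
```

Run:
```python
from h import *
t=camera("top"); s=camera("side")
crop("a.png",t,250,150,170,130,3.2); crop("b.png",s,200,180,170,160,3.2)
a,b=cv2.imread("a.png"),cv2.imread("b.png")
A=np.zeros((600,800,3),np.uint8)
a=cv2.resize(a,(400,306)); b=cv2.resize(b,(400,376)); A[:306,:400]=a; A[:376,400:]=b
cv2.imwrite("pics/final.png",A); print(read_state()["time_s"],read_state()["tcp_pos"])
```

```text
59.55 [0.45641587 0.30400701 0.27038494]
```

View pics/final.png

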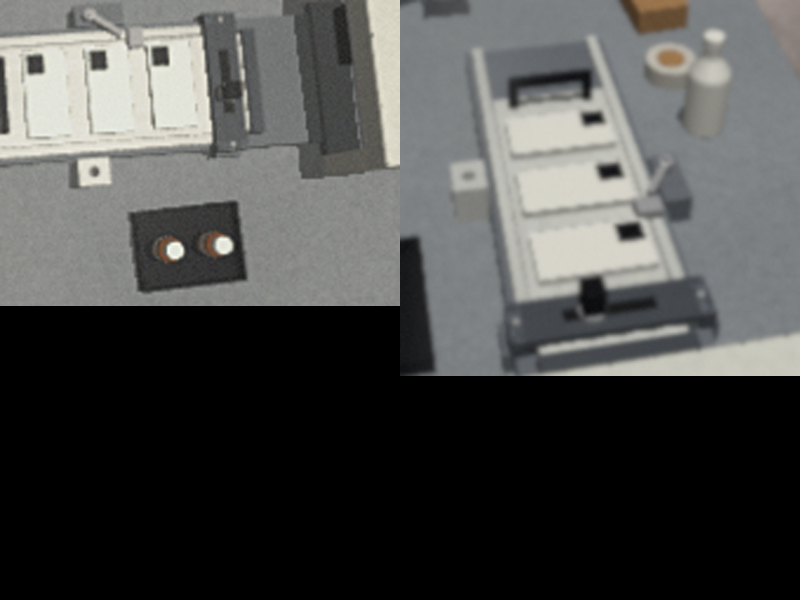

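All three cases are seated with camera ends far, the pin stands in the slot, the pawl is behind the lug, and both bottles stand in the caddy. Handing in.

```bash
python3 -c "
from workcell import *
print(finish_job())"
```

```text
the job is handed in; nothing more can be done
None
```

The job is handed in at about 60 s of the 208 s allowed, but the hand-in call gave no verdict. In the last pictures both bottles stand in the caddy, all three white cases are on formers with their camera openings to the far side, the pawl is behind the pallet's lug, and the pin is down in the bore.

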